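# Set a guarded, recessed adjuster with its key

## Task

Take the red-handled setting key from its stand, reach down through the square gap in the steel bars on top of the small white control unit, and find the slot of the sunk, sprung adjuster with the key's flat tongue by light pressure and feel. Turn the adjuster clockwise (seen from above) all the way to its end stop, gently: never push or twist hard on it or on the guard. Then draw the key out, put it back upright and fully down in its stand, let go, and leave everything else on the bench alone.

Things in the scene. Friction and masses are not known exactly. Their poses are not given: they have to be found in the camera images.
- unit: White control unit fixed to the worktop, 120 (x) x 130 (y) x 75 mm; origin at the centre of its underside, z up. A sunk well 56 x 56 mm in the middle of its top is crossed, 75 mm up, by four steel bars 5 mm thick, which leave a square gap 26 x 26 mm (sides along the unit's x and y) centred on the unit's axis. It may stand left or right of the key stand.
- unit_opening (a point): Centre of the square gap in the guard bars, 75 mm above the worktop; axes as the unit's. The adjuster's vertical axis goes through it.
- adjuster_top (a point): Point of the unit on the adjuster's axis where the tops of its two yellow ridges are at rest, 45 mm above the worktop, 30 mm below the gap. The ridges, 20 mm long and 6 mm high on a blue disc 28 mm across, leave between them a slot 7 mm wide, open at both ends. The mechanism twists elastically, about 0.1 rad per 0.1 N m, also at the end stop: there the load rises while the joint value stays.
- stand_mouth (a point): Centre of the mouth of the stand's hole, 78 mm above the worktop.
- adjuster_floor (a point): Centre of the slot's bottom, 39 mm above the worktop at rest. It sinks with the adjuster, which is sprung: pressed, it yields straight down up to 6 mm (3 N to start, 8 N fully down, then rigid) and springs back. It does not turn with the adjuster: its axes are the unit's and do not show the slot's direction.
- adjuster (a joint): Angle, rad; grows clockwise seen from above; end stop at 0.9; starts at 0 to 0.15. Friction 0.06 N m: it stays where left, and a tongue sliding lightly over the ridges does not turn it. Slot direction at value 0: unknown, within 0.5 rad either side of the unit's x axis (at value q, q further clockwise). The tongue drops in when within about 0.15 rad of it and 1 mm of its middle. Over 25 N damages it.
- key: Setting key, 126 mm tall, about 0.12 kg, upright in the stand at the start. Origin at the lower end of its tongue, z up. From below: steel tongue 18 mm wide along x, 4 mm thick along y, 10 mm long (same after a half turn); round shaft 16 mm across up to 70 mm; collar 30 mm across, 70 to 76 mm; red square handle 22 x 22 mm, faces along x and y, 76 to 126 mm.
- key_grip (a point): Centre of the key's red handle, 101 mm above the tongue's lower end and 25 mm above the collar's top; axes as the key's. A white line on top of the handle runs along the tongue's width.
- key_tip (a point): Centre of the lower end of the key's tongue; axes as the key's.
- stand: Grey key stand fixed to the worktop, block 62 x 62 x 78 mm, origin at the centre of its underside. A round hole 23 mm across and 72 mm deep in the middle of its top takes the key's tongue and shaft; the collar rests on the top, so that the key's tip is then 8 mm above the worktop.
- vial: Bystander: brown glass vial with a white cap, 42 mm across, 87 mm tall; origin at its underside.
- beaker: Bystander: small clear beaker, 54 mm across, 70 mm tall; origin at its underside.
- bench_timer: Bystander: white bench timer lying flat, 66 x 62 x 19 mm; origin at its underside.
Not all that is in view belongs to the job. Leave any blue or pink look-alike of the stand alone. There is more than one size of the key; the one meant has the size given above.

How it is judged:
By the outcome, as a careful person would: the job done as asked, in the order asked, and still so for the second after the job is handed in, with the robot touching nothing.
It also fails if it takes over 67 s, if anything falls off the work surface, if the arm or the gripper's body presses on something with over 40 N, if the wrist force passes 120 N, or if a joint passes its speed limit or range.

## Robot

A 6-joint arm with a two-finger parallel gripper is mounted at the origin on a cart in front of the work surface, level with it; the furniture and walls round the work are solid. World frame = base frame: x ahead of the robot, y to its left, z up, the work surface at z = 0. Lengths are in m, angles in rad, forces in N, time in s.
With the tool pointing down it reaches from about 0.35 to 0.975 m from the base axis. Payload 4.9 kg.
Tool frame: the origin (TCP) lies at the very end of the fingers, on their centre line; the grasp point (between the pads) lies 19 mm behind it; z points along the fingers, y is the direction in which the jaws open and shut (so a half turn about z gives the same grasp; the last joint's range is limited). The gripper opens to 85 mm and grips with 20 to 120 N. Pads are 22 mm wide; open, the fingers measure 114 mm over their backs; the gripper's body (76 mm by 85 mm) begins 54 mm behind the grasp point. The pads swing forward as they close: fully open they stand 13 mm farther back than shut.
Start: joints at [1.096, 0.053, 1.613, -0, 1.476, -0.119], TCP at [0.218, 0.586, 0.198] pointing down, gripper open.
Joint ranges: [-3.01, 3.01], [-1.01, 2.22], [0.06, 2.58], [-1.02, 4.17], [0.09, 2.62], [-3.14, 3.14]. Speed limits (rad/s): [2.57, 2.57, 3.14, 3.14, 3.14, 3.14].

## Interface

Orientations are given as a unit quaternion [w, x, y, z].
In Python, from plant import state, eyes, job_done gives the robot as it stands.
- The arm moves only by the tool apply_moves, never from a script. Its argument "commands" is a list of rows, each an object with "linear": the shift along the tool's x, y, z in m, a list of three; "delta_rot": the turn, a rotation vector about the tool's x, y, z in degrees, a list of three; "fingers": the closure in counts, from 0 (fully open) to 255 (shut). In form: [{"linear": [x, y, z], "delta_rot": [wx, wy, wz], "fingers": fingers}, ...]. A call has exactly 8 rows; each row is the pose to reach, as a shift and turn from the pose commanded when the call began, along the tool's axes at that moment; what a row does not reach only later rows make up. A row lasts 1/10 s, in which the tool goes at most 50 mm and 8.59 degrees, less where a joint would pass 70% of its speed; a pose out of reach is approached as far as the arm can. A call with a gripper value outside its range is refused whole. The fingers move at their own pace and stop on an object; the grip force is fixed at half the most. Time passes only in rows, so rows that repeat a pose let the fingers close, or fill a call up. It gives the time, the measured TCP pose, the force and the opening at its end, in the units of the state.
- state(): the state, without advancing time (a new reading comes with each control period).
- eyes.grab_frame(name): name is "scene" or "top" or "wrist"; returns the picture (384x512x3 uint8, red, green, blue); there is no depth.
- eyes.camera_params(name): a dict with "fx", "fy", "cx", "cy" (pixels), "k1" (the pictures are not rectified: a ray, as slopes to the right and down, at radius r is drawn at 1 + k1 r^2 times it, then the intrinsics apply), "position" and "rotation" of the camera in the world; the wrist camera has in their place "T_tool_cam" (4x4, takes a point from camera to tool coordinates, whose origin is the TCP and whose axes are the flange's). Camera axes: x right, y down, z forward; pixel columns grow to the right and rows downward; lengths in m; the calibration is good to about 2 mm. A picture is of the moment at which its call begins: read the wrist's pose just before it. camera_params takes no time and is no camera call.
- job_done(): hands the job in, once; it reports no verdict.
The state is a dict: "time": time; "joint_pos": joint angles; "joint_vel": joint speeds; "joint_efforts": joint torques, N m; "tool_pos": TCP position; "tool_rot": TCP orientation; "contact_force": force on the tool from outside, world axes, zero at the start; "ft_torque": the same for the moment, N m; "gripper_width": opening from 0.0 (shut) to 1.0 (fully open).
Only numpy, scipy, OpenCV 4.12 (cv2) and the standard library are available. Lean on these libraries where they do the work, as an engineer would, in place of code of your own. Each camera call takes 0.05 s, during which the arm holds its last target.

## Working session

There is one attempt and no reset: what is moved stays moved. The work goes in short steps, Python scripts to look and compute and a tool call to move; the robot and the scene stay as the last step left them, time stands still between calls to the robot, and variables do not carry over. Pictures are saved under pics/ and viewed, and the job is handed in when it is done.

Besides the shell and the picture viewer there is one more tool, called after "Emit:" as name(argument=value, ...), one argument or row to a line, values as JSON. apply_moves: Moves the arm, as the interface text tells. Its arguments: {"type":"object","properties":{"commands":{"type":"array","items":{"type":"object","properties":{"linear":{"type":"array","items":{"type":"number"}},"delta_rot":{"type":"array","items":{"type":"number"}},"fingers":{"type":"number"}}}}},"required":["commands"]}

```bash
mkdir -p pics; ls
python3 - <<'E'
from plant import state, eyes
import cv2
s=state(); print(s)
for n in ["scene","top","wrist"]:
    p=eyes.camera_params(n); print(n,p)
    cv2.imwrite(f"pics/{n}0.png",eyes.grab_frame(n)[:,:,::-1])
E
```

```text
pics
{'time': 0.0, 'joint_pos': array([ 1.09598649e+00,  5.33545337e-02,  1.61432063e+00,  2.71803690e-05,
        1.47602149e+00, -1.18988009e-01]), 'joint_vel': array([-2.49578630e-04,  1.72826870e-03, -1.99933942e-03, -2.87992492e-05,
       -2.86625006e-03,  5.06058519e-04]), 'joint_efforts': array([ 4.92543822e-04, -3.93712127e+01, -3.70165908e+01, -1.46758939e-04,
        7.32923218e-03, -2.40835516e-05]), 'tool_pos': array([0.21738336, 0.5852204 , 0.19644864]), 'tool_rot': array([-3.20705478e-04,  1.76975032e-01,  9.84214779e-01, -1.00201678e-03]), 'contact_force': array([-0.49971302,  0.01783585,  0.53332532]), 'ft_torque': array([-0.04501792, -0.02568116,  0.01964417]), 'gripper_width': 0.9984186719538481}
scene {'fx': 413.3215707990552, 'fy': 413.3215707990552, 'cx': 249.2813896924489, 'cy': 190.4798509815844, 'k1': 0.04907474560479, 'position': array([-0.3956827 , -0.52878702,  0.94917577]), 'rotation': array([-0.35877272,  0.7849657 , -0.45983351,  0.20895964])}
top {'fx': 363.8071813268854, 'fy': 363.8071813268854, 'cx': 257.32883231282113, 'cy': 193.6809077365121, 'k1': -0.09314914294846452, 'position': array([ 0.37223381, -0.03320304,  1.14550643]), 'rotation': array([ 0.04589885, -0.70153615,  0.71006285, -0.03938366])}
wrist {'fx': 341.49496343612844, 'fy': 341.49496343612844, 'cx': 256.55207216344417, 'cy': 193.29858090682123, 'k1': -0.027885018373895572, 'T_tool_cam': array([[ 1.46124534e-03, -9.60861007e-01, -2.77027057e-01,
         7.05677836e-02],
       [ 9.99998932e-01,  1.40296978e-03,  4.08569555e-04,
        -1.79267336e-03],
       [-3.91796529e-06, -2.77027358e-01,  9.60862031e-01,
        -1.76774680e-01],
       [ 0.00000000e+00,  0.00000000e+00,  0.00000000e+00,
         1.00000000e+00]])}
```

View pics/scene0.png

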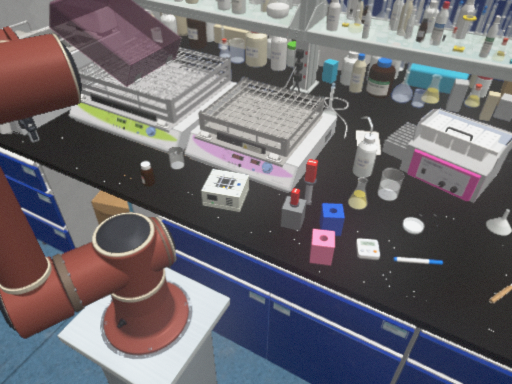

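View pics/top0.png

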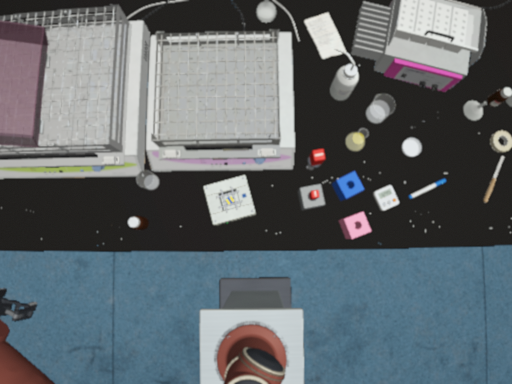

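View pics/wrist0.png

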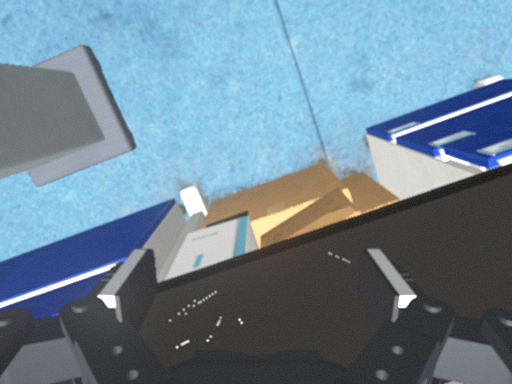

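```bash
cat > h.py <<'E'
import numpy as np, cv2
from scipy.spatial.transform import Rotation as R
from plant import state, eyes
def q2R(q): return R.from_quat([q[1],q[2],q[3],q[0]]).as_matrix()
def cam(name,s=None):
    p=eyes.camera_params(name)
    K=np.array([[p['fx'],0,p['cx']],[0,p['fy'],p['cy']],[0,0,1]])
    d=np.array([p['k1'],0,0,0,0])
    if name=='wrist':
        T=np.eye(4);T[:3,:3]=q2R(s['tool_rot']);T[:3,3]=s['tool_pos']
        T=T@p['T_tool_cam'];return K,d,T[:3,:3],T[:3,3]
    return K,d,q2R(p['rotation']),np.array(p['position'])
def ray(c,uv):
    K,d,Rm,t=c
    n=cv2.undistortPoints(np.array(uv,float).reshape(-1,1,2),K,d)[:,0]
    r=np.c_[n,np.ones(len(n))]@Rm.T
    return t,r
def onz(c,uv,z):
    t,r=ray(c,uv); return t+r*((z-t[2])/r[:,2])[:,None]
def proj(c,P):
    K,d,Rm,t=c
    Pc=(np.atleast_2d(P)-t)@Rm
    return cv2.projectPoints(Pc,np.zeros(3),np.zeros(3),K,d)[0][:,0]
E
python3 - <<'E'
from h import *
a=cv2.imread('pics/top0.png'); b=cv2.imread('pics/scene0.png')
x=cv2.resize(a[140:240,190:380],None,fx=4,fy=4,interpolation=cv2.INTER_CUBIC)
y=cv2.resize(b[150:270,190:350],None,fx=4.75,fy=4.75,interpolation=cv2.INTER_CUBIC)
cv2.imwrite('pics/c1.png',x);cv2.imwrite('pics/c2.png',y)
ct=cam('top')
print(onz(ct,[[313,195]],.134),onz(ct,[[230,200]],.075),onz(ct,[[318,156]],.13),onz(ct,[[250,355]],0))
E
```

```text
[[ 0.48925721 -0.1804853   0.134     ]] [[0.48429097 0.05708782 0.075     ]] [[ 0.60154134 -0.19888895  0.13      ]] [[0.01328226 0.00476174 0.        ]]
```

View pics/c1.png

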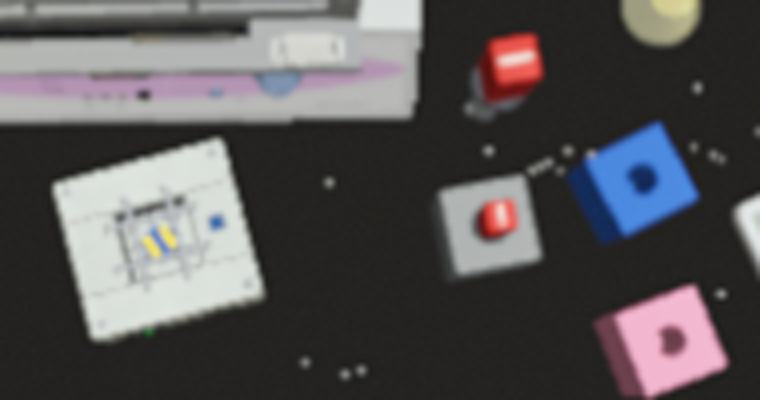

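View pics/c2.png

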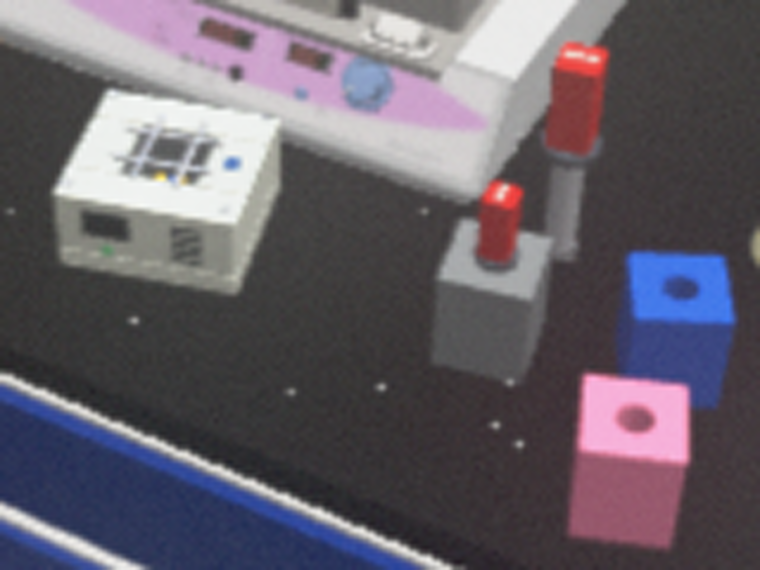

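Could be taken for the key or stand: the key in the grey stand (top 313,195), a bigger red-handled key standing loose behind (top 318,156), and the blue (349,186) and pink (355,225) stands. In the crop, the key in the grey stand has a handle about a third of the 62 mm block's width, so about 22 mm. That is the one I want. Next I'll go over the unit for a closer look.

Emit:
apply_moves(
  commands=[
    {"linear": [-0.434, -0.402, -0.04], "delta_rot": [0, 0, 0], "fingers": 0},
    {"linear": [-0.434, -0.402, -0.04], "delta_rot": [0, 0, 0], "fingers": 0},
    {"linear": [-0.434, -0.402, -0.04], "delta_rot": [0, 0, 0], "fingers": 0},
    {"linear": [-0.434, -0.402, -0.04], "delta_rot": [0, 0, 0], "fingers": 0},
    {"linear": [-0.434, -0.402, -0.04], "delta_rot": [0, 0, 0], "fingers": 0},
    {"linear": [-0.434, -0.402, -0.04], "delta_rot": [0, 0, 0], "fingers": 0},
    {"linear": [-0.434, -0.402, -0.04], "delta_rot": [0, 0, 0], "fingers": 0},
    {"linear": [-0.434, -0.402, -0.04], "delta_rot": [0, 0, 0], "fingers": 0},
  ],
)

```text
time: 0.95
tool_pos: [0.398, 0.2278, 0.2247]
tool_rot: [0.0, 0.177, 0.984, 0.0]
contact_force: [0.9, 0.0, -0.5]
gripper_width: 1.002
```

Emit:
apply_moves(
  commands=[
    {"linear": [-0.14, -0.13, 0.02], "delta_rot": [0, 0, 0], "fingers": 0},
    {"linear": [-0.14, -0.13, 0.02], "delta_rot": [0, 0, 0], "fingers": 0},
    {"linear": [-0.14, -0.13, 0.02], "delta_rot": [0, 0, 0], "fingers": 0},
    {"linear": [-0.14, -0.13, 0.02], "delta_rot": [0, 0, 0], "fingers": 0},
    {"linear": [-0.14, -0.13, 0.02], "delta_rot": [0, 0, 0], "fingers": 0},
    {"linear": [-0.14, -0.13, 0.02], "delta_rot": [0, 0, 0], "fingers": 0},
    {"linear": [-0.14, -0.13, 0.02], "delta_rot": [0, 0, 0], "fingers": 0},
    {"linear": [-0.14, -0.13, 0.02], "delta_rot": [0, 0, 0], "fingers": 0},
  ],
)

```text
time: 1.75
tool_pos: [0.4833, 0.0602, 0.2049]
tool_rot: [0.0, 0.176, 0.984, 0.0]
contact_force: [0.3, 0.0, -0.0]
gripper_width: 1.0
```

Run:
```python
from h import *
import pickle
s=state();im=eyes.grab_frame('wrist');pickle.dump((s,im),open('w1.pkl','wb'))
cv2.imwrite('pics/w1.png',im[:,:,::-1]);print(s['time'],s['tool_pos'],s['tool_rot'],s['joint_pos'],s['contact_force'])
```

```text
1.75 [0.48330995 0.06015464 0.20486625] [1.41470537e-04 1.75963700e-01 9.84396641e-01 9.51940776e-05] [-2.92130646e-02 -2.91656275e-01  1.91636541e+00  1.46901251e-04
  1.51657564e+00 -1.24624801e+00] [ 0.30578046  0.01111408 -0.00134526]
```

View pics/w1.png

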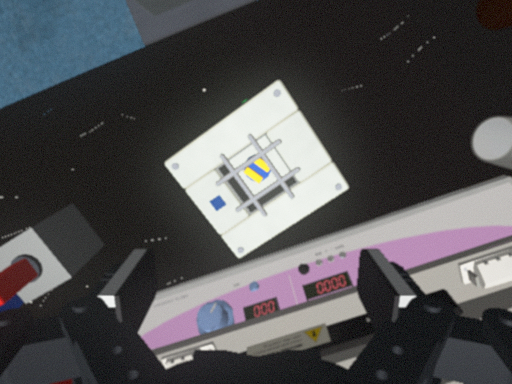

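Run:
```python
from h import *
import pickle
s,im=pickle.load(open('w1.pkl','rb'));c=cam('wrist',s)
b=im[:,:,::-1]
cv2.imwrite('pics/w1c.png',cv2.resize(b[120:225,200:320],None,fx=6,fy=5.7,interpolation=cv2.INTER_CUBIC))
hsv=cv2.cvtColor(b,cv2.COLOR_BGR2HSV)
m=((hsv[:,:,2]>150)&(hsv[:,:,1]<50)).astype(np.uint8);m[270:]=0
m=cv2.morphologyEx(m,cv2.MORPH_CLOSE,np.ones((9,9)))
cs,_=cv2.findContours(m,0,2);cs=[k for k in cs if cv2.pointPolygonTest(cv2.convexHull(k),(258,168),False)>0];k=max(cs,key=cv2.contourArea)
r=cv2.minAreaRect(onz(c,k[:,0].astype(float),.075)[:,:2].astype(np.float32)*1000);print('top rect',r)
ap=cv2.approxPolyDP(cv2.convexHull(k),6,True)[:,0];print(ap,onz(c,ap,.075))
y=((hsv[:,:,0]>18)&(hsv[:,:,0]<38)&(hsv[:,:,1]>120)&(hsv[:,:,2]>120)).astype(np.uint8);y[:130]=0;y[210:]=0
n,l,st,ce=cv2.connectedComponentsWithStats(y)
for i in range(1,n):
  if st[i,4]>8:
    p=onz(c,np.argwhere(l==i)[:,::-1].astype(float),.045)[:,:2]
    rr=cv2.minAreaRect(p.astype(np.float32)*1000);w=np.linalg.svd(p-p.mean(0))[2][0]
    print(st[i],ce[i],p.mean(0),rr,np.degrees(np.arctan2(w[1],w[0])))
```

```text
top rect ((506.3499755859375, 132.35409545898438), (311.69000244140625, 181.94300842285156), 82.57953643798828)
[[165 162]
 [278  80]
 [511 178]
 [511 226]
 [319 266]
 [231 269]] [[ 0.4427829  -0.01570755  0.075     ]
 [ 0.41116699  0.10446081  0.075     ]
 [ 0.56783723  0.28150714  0.075     ]
 [ 0.61659306  0.27442482  0.075     ]
 [ 0.59190591  0.08487389  0.075     ]
 [ 0.56464192  0.00126446  0.075     ]]
[255 159  14  12  84] [261.76190476 164.19047619] [0.48096766 0.06482538] ((481.70233154296875, 65.10733795166016), (15.721805572509766, 6.399362564086914), 24.576250076293945) 27.67099479651529
[245 167  17  16 121] [252.90909091 174.42975207] [0.48776421 0.05285146] ((487.6903381347656, 52.80770492553711), (18.907453536987305, 6.590085983276367), 32.11619186401367) 31.646637276302673
```

View pics/w1c.png

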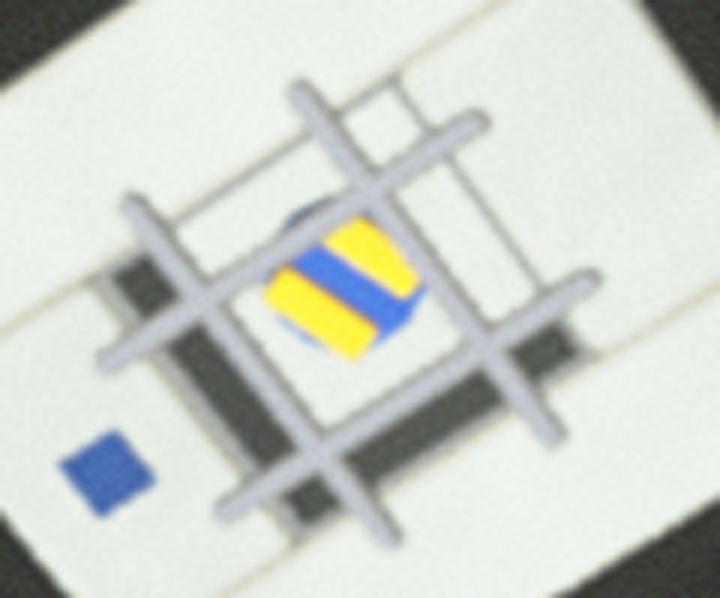

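Run:
```python
from h import *
import pickle
s,im=pickle.load(open('w1.pkl','rb'));c=cam('wrist',s)
x=np.array([[205,303],[375,190],[487,348],[320,450]],float)
p=np.c_[200+(x[:,0]+.5)/6-.5,120+(x[:,1]+.5)/5.7-.5]
P=onz(c,p,.0735);print(P,P.mean(0))
for i in range(4):
  d=P[(i+1)%4]-P[i];print(np.linalg.norm(d),np.degrees(np.arctan2(d[1],d[0])))
C=onz(c,[[165,162],[278.5,80.5],[348.5,186.5],[240,257.5]],.075);print(C,C.mean(0))
for i in range(4):
  d=C[(i+1)%4]-C[i];print(np.linalg.norm(d),np.degrees(np.arctan2(d[1],d[0])))
# slot blue strip centre line ends in crop
# yellow inner edges: ridge A inner edge (325,240)-(405,300); ridge B inner edge (290,268)-(375,330)
x=np.array([[325,240],[405,300],[290,268],[375,330],[268,293],[355,360]],float)
p=np.c_[200+(x[:,0]+.5)/6-.5,120+(x[:,1]+.5)/5.7-.5]
P=onz(c,p,.045)
for i in (0,2,4):
  d=P[i+1]-P[i];print(np.linalg.norm(d),np.degrees(np.arctan2(d[1],d[0])))
print(P[:4].mean(0))
# key in top
ct=cam('top');a=cv2.imread('pics/top0.png');h=cv2.cvtColor(a,cv2.COLOR_BGR2HSV)
cv2.imwrite('pics/k.png',cv2.resize(a[175:215,290:335],None,fx=14,fy=14,interpolation=cv2.INTER_CUBIC))
```

```text
[[0.47411212 0.03934261 0.0735    ]
 [0.46581554 0.07017669 0.0735    ]
 [0.49618453 0.07761772 0.0735    ]
 [0.50355676 0.04729373 0.0735    ]] [0.48491724 0.05860769 0.0735    ]
0.03193077241503566 105.05999446536129
0.03126730506175623 13.76740769894909
0.03120727470130854 -76.33559731381428
0.03049929961682441 -164.8884803169222
[[ 0.4427829  -0.01570755  0.075     ]
 [ 0.4117002   0.1047278   0.075     ]
 [ 0.52287371  0.13506529  0.075     ]
 [ 0.55589905  0.0142581   0.075     ]] [0.48331396 0.05958591 0.075     ]
0.12438170460676762 104.47146095966787
0.11523849955121294 15.263484036126565
0.12523996727927042 -74.71048537810451
0.11701795825073912 -165.1625653643517
0.0172004698960866 31.08250294027793
0.018145901301751057 31.645467865249977
0.019054832192262065 29.945743973652174
[0.48468879 0.05915702 0.045     ]
```

View pics/k.png

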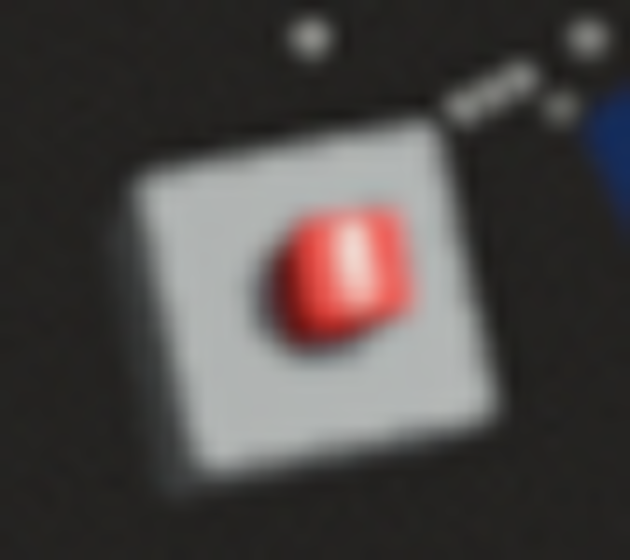

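Emit:
apply_moves(
  commands=[
    {"linear": [-0.089, -0.223, 0], "delta_rot": [0, 0, 0], "fingers": 0},
    {"linear": [-0.089, -0.223, 0], "delta_rot": [0, 0, 0], "fingers": 0},
    {"linear": [-0.089, -0.223, 0], "delta_rot": [0, 0, 0], "fingers": 0},
    {"linear": [-0.089, -0.223, 0], "delta_rot": [0, 0, 0], "fingers": 0},
    {"linear": [-0.089, -0.223, 0], "delta_rot": [0, 0, 0], "fingers": 0},
    {"linear": [-0.089, -0.223, 0], "delta_rot": [0, 0, 0], "fingers": 0},
    {"linear": [-0.089, -0.223, 0], "delta_rot": [0, 0, 0], "fingers": 0},
    {"linear": [-0.089, -0.223, 0], "delta_rot": [0, 0, 0], "fingers": 0},
  ],
)

```text
time: 2.6
tool_pos: [0.4895, -0.1796, 0.2047]
tool_rot: [-0.0, 0.176, 0.984, 0.0]
contact_force: [-1.0, 1.0, -0.7]
gripper_width: 0.998
```

Run:
```python
from h import *
import pickle
s=state();im=eyes.grab_frame('wrist');pickle.dump((s,im),open('w2.pkl','wb'))
cv2.imwrite('pics/w2.png',im[:,:,::-1]);print(s['time'],s['tool_pos'],s['tool_rot'],s['joint_pos'],s['contact_force'])
```

```text
2.6 [ 0.48952245 -0.17955718  0.2047072 ] [-3.07920388e-05  1.76029446e-01  9.84384876e-01  2.23351640e-04] [-4.94598672e-01 -2.02148204e-01  1.84258974e+00  4.06100209e-04
  1.50134915e+00 -1.71152032e+00] [-1.0065586   1.02779168 -0.71953168]
```

View pics/w2.png

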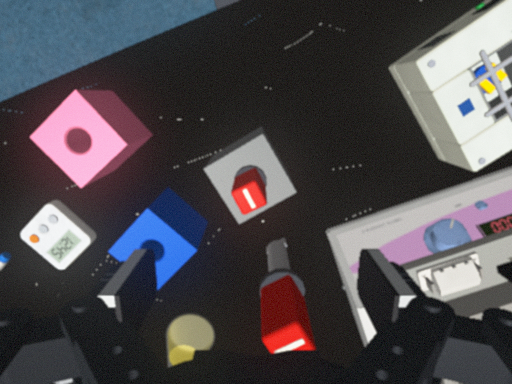

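Run:
```python
from h import *
import pickle
s,im=pickle.load(open('w2.pkl','rb'));c=cam('wrist',s);b=im[:,:,::-1]
cv2.imwrite('pics/w2c.png',cv2.resize(b[120:230,195:305],None,fx=7,fy=5.4,interpolation=cv2.INTER_CUBIC)[:594])
```

```text
(no output)
```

View pics/w2c.png

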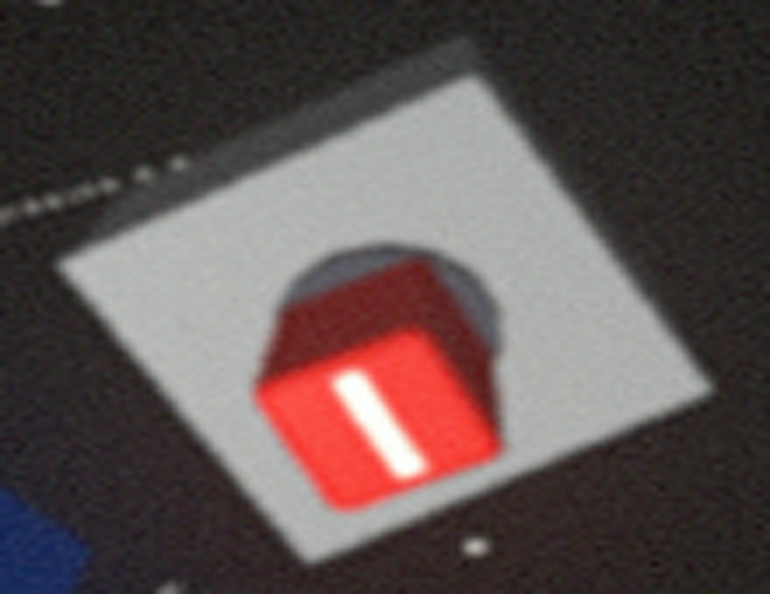

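Run:
```python
from h import *
import pickle
s,im=pickle.load(open('w2.pkl','rb'));c=cam('wrist',s)
def px(x): x=np.array(x,float); return np.c_[195+(x[:,0]+.5)/7-.5,120+(x[:,1]+.5)/5.4-.5]
for nm,x,z in (('handle',[(258,388),(418,328),(502,450),(342,510)],.134),('stand',[(60,262),(477,75),(714,388),(310,562)],.078)):
  P=onz(c,px(x),z);print(nm,P.mean(0))
  for i in range(4):
    d=P[(i+1)%4]-P[i];print(np.linalg.norm(d),np.degrees(np.arctan2(d[1],d[0])))
P=onz(c,px([(348,372),(412,475)]),.134);d=P[1]-P[0];print('line',P.mean(0),np.degrees(np.arctan2(d[1],d[0])))
P=onz(c,px([(390,243)]),.084);print('collar near',P)
```

```text
handle [ 0.49063351 -0.18793355  0.134     ]
0.01926268826703122 96.36148983449668
0.019887489269355144 7.01409022488888
0.019635447363088133 -83.08029572572617
0.02007802395959272 -174.0531874131657
stand [ 0.49103348 -0.18792651  0.078     ]
0.062168514419102455 99.81359885309242
0.06174058448267899 10.528563305234691
0.06246308639581852 -79.60780736998247
0.06236838166355725 -169.74633527693155
line [ 0.49121695 -0.18812467  0.134     ] 4.152440131290255
collar near [[ 0.47646256 -0.18240666  0.084     ]]
```

Emit:
apply_moves(
  commands=[
    {"linear": [-0.0043, -0.0074, 0], "delta_rot": [0, 0, -26.8], "fingers": 0},
    {"linear": [-0.0043, -0.0074, 0], "delta_rot": [0, 0, -26.8], "fingers": 0},
    {"linear": [-0.0043, -0.0074, 0], "delta_rot": [0, 0, -26.8], "fingers": 0},
    {"linear": [-0.0043, -0.0074, 0], "delta_rot": [0, 0, -26.8], "fingers": 0},
    {"linear": [-0.0043, -0.0074, 0.02], "delta_rot": [0, 0, -26.8], "fingers": 0},
    {"linear": [-0.0043, -0.0074, 0.04], "delta_rot": [0, 0, -26.8], "fingers": 0},
    {"linear": [-0.0043, -0.0074, 0.05], "delta_rot": [0, 0, -26.8], "fingers": 0},
    {"linear": [-0.0043, -0.0074, 0.05], "delta_rot": [0, 0, -26.8], "fingers": 0},
  ],
)

```text
time: 3.45
tool_pos: [0.4898, -0.1882, 0.1528]
tool_rot: [-0.002, -0.056, 0.998, 0.001]
contact_force: [-0.6, 0.1, 0.4]
gripper_width: 1.001
```

Run:
```python
from h import *
import pickle
s=state();im=eyes.grab_frame('wrist');pickle.dump((s,im),open('w3.pkl','wb'))
cv2.imwrite('pics/w3.png',im[:,:,::-1]);print(s['time'],s['tool_pos'],s['tool_rot'],s['joint_pos'],s['contact_force'],s['ft_torque'])
```

```text
3.45 [ 0.48982012 -0.18817135  0.15279969] [-1.50775085e-03 -5.57750620e-02  9.98441745e-01  9.74925230e-04] [-5.08685311e-01 -1.54729256e-01  1.88853020e+00  3.45455376e-05
  1.41138254e+00 -2.19109540e+00] [-0.57732789  0.11214125  0.38069836] [ 0.00247507 -0.02950449  0.04709004]
```

View pics/w3.png

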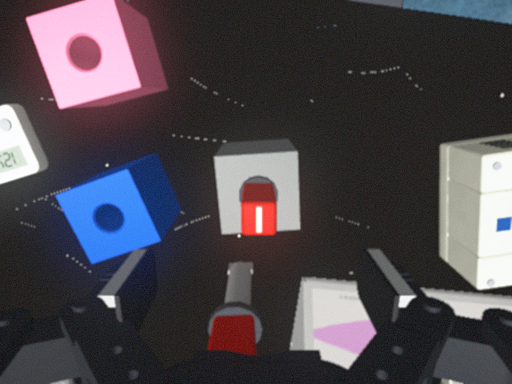

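Run:
```python
from h import *
import pickle
s,im=pickle.load(open('w3.pkl','rb'));c=cam('wrist',s);b=im[:,:,::-1]
h=cv2.cvtColor(b,cv2.COLOR_BGR2HSV)
m=((h[:,:,1]>150)&(h[:,:,2]>200)&((h[:,:,0]<10)|(h[:,:,0]>170))).astype(np.uint8);m[:150]=0;m[245:]=0;m[:,:220]=0;m[:,300:]=0
m=cv2.morphologyEx(m,cv2.MORPH_CLOSE,np.ones((9,9)))
k=max(cv2.findContours(m,0,2)[0],key=cv2.contourArea);x,y,w,hh=cv2.boundingRect(k);print(x,y,w,hh)
P=onz(c,np.array([[x-.5,y-.5],[x+w-.5,y-.5],[x+w-.5,y+hh-.5],[x-.5,y+hh-.5]]),.134);print(P,P.mean(0))
Rm=q2R(s['tool_rot']);print(Rm,(P.mean(0)-s['tool_pos'])@Rm)
pts=onz(c,k[:,0].astype(float),.134)[:,:2].astype(np.float32)*1000;print(cv2.minAreaRect(pts))
```

```text
242 202 34 33
[[ 0.48115921 -0.19961511  0.134     ]
 [ 0.47887129 -0.17933164  0.134     ]
 [ 0.50004761 -0.1765954   0.134     ]
 [ 0.50239573 -0.19746707  0.134     ]] [ 0.49061846 -0.18825231  0.134     ]
[[-0.99377374 -0.11137336 -0.00311956]
 [-0.11137924  0.99377638  0.00177862]
 [ 0.00290205  0.002115   -0.99999355]] [-0.00083891 -0.00020913  0.01879693]
((490.6069641113281, -188.2444610595703), (20.700908660888672, 20.326358795166016), 6.419768810272217)
```

Emit:
apply_moves(
  commands=[
    {"linear": [-0.001, 0, 0.015], "delta_rot": [0, 0, 0], "fingers": 0},
    {"linear": [-0.001, 0, 0.03], "delta_rot": [0, 0, 0], "fingers": 0},
    {"linear": [-0.001, 0, 0.045], "delta_rot": [0, 0, 0], "fingers": 0},
    {"linear": [-0.001, 0, 0.055], "delta_rot": [0, 0, 0], "fingers": 0},
    {"linear": [-0.001, 0, 0.058], "delta_rot": [0, 0, 0], "fingers": 0},
    {"linear": [-0.001, 0, 0.058], "delta_rot": [0, 0, 0], "fingers": 255},
    {"linear": [-0.001, 0, 0.058], "delta_rot": [0, 0, 0], "fingers": 255},
    {"linear": [-0.001, 0, 0.058], "delta_rot": [0, 0, 0], "fingers": 255},
  ],
)

```text
time: 4.3
tool_pos: [0.4924, -0.1897, 0.0976]
tool_rot: [0.001, -0.056, 0.998, -0.0]
contact_force: [0.9, 0.0, 0.5]
gripper_width: 0.518
```

Emit:
apply_moves(
  commands=[
    {"linear": [0, 0, 0], "delta_rot": [0, 0, 0], "fingers": 255},
    {"linear": [0, 0, 0], "delta_rot": [0, 0, 0], "fingers": 255},
    {"linear": [0, 0, 0], "delta_rot": [0, 0, 0], "fingers": 255},
    {"linear": [0, 0, 0], "delta_rot": [0, 0, 0], "fingers": 255},
    {"linear": [0, 0, 0], "delta_rot": [0, 0, 0], "fingers": 255},
    {"linear": [0, 0, 0], "delta_rot": [0, 0, 0], "fingers": 255},
    {"linear": [0, 0, 0], "delta_rot": [0, 0, 0], "fingers": 255},
    {"linear": [0, 0, 0], "delta_rot": [0, 0, 0], "fingers": 255},
  ],
)

```text
time: 5.1
tool_pos: [0.4924, -0.1895, 0.0976]
tool_rot: [0.001, -0.056, 0.998, -0.0]
contact_force: [-0.5, 2.5, 4.7]
gripper_width: 0.229
```

Run:
```python
from h import *
s=state();print(s)
```

```text
{'time': 5.1, 'joint_pos': array([-5.08615494e-01, -9.82651081e-02,  1.93321779e+00,  3.66516564e-04,
        1.30535445e+00, -2.19150668e+00]), 'joint_vel': array([ 3.00523895e-04, -4.82608199e-04, -1.67553468e-03, -2.02369516e-04,
        3.92228609e-05, -1.71820721e-03]), 'joint_efforts': array([-6.59618173e-01, -2.78752059e+01, -3.24610198e+01, -2.97421440e-01,
       -3.51946978e-01, -2.43203933e-03]), 'tool_pos': array([ 0.4923979 , -0.18945249,  0.09762098]), 'tool_rot': array([ 6.37634106e-04, -5.59701923e-02,  9.98432218e-01, -1.94546676e-04]), 'contact_force': array([-0.49791688,  2.54323337,  4.71531246]), 'ft_torque': array([ 0.24811708,  0.09260601, -0.02531465]), 'gripper_width': 0.22851355032702408}
```

Emit:
apply_moves(
  commands=[
    {"linear": [0, 0, -0.005], "delta_rot": [0, 0, 0], "fingers": 255},
    {"linear": [0, 0, -0.015], "delta_rot": [0, 0, 0], "fingers": 255},
    {"linear": [0, 0, -0.03], "delta_rot": [0, 0, 0], "fingers": 255},
    {"linear": [0, 0, -0.05], "delta_rot": [0, 0, 0], "fingers": 255},
    {"linear": [0, 0, -0.07], "delta_rot": [0, 0, 0], "fingers": 255},
    {"linear": [0, 0, -0.09], "delta_rot": [0, 0, 0], "fingers": 255},
    {"linear": [0, 0, -0.1], "delta_rot": [0, 0, 0], "fingers": 255},
    {"linear": [0, 0, -0.1], "delta_rot": [0, 0, 0], "fingers": 255},
  ],
)

```text
time: 5.9
tool_pos: [0.4929, -0.19, 0.1993]
tool_rot: [0.002, -0.056, 0.998, -0.001]
contact_force: [0.9, -0.0, -1.6]
gripper_width: 0.224
```

Run:
```python
from h import *
import pickle
s=state();im=eyes.grab_frame('wrist');im2=eyes.grab_frame('scene');pickle.dump((s,im,im2),open('w4.pkl','wb'))
cv2.imwrite('pics/w4.png',im[:,:,::-1]);print(s['time'],s['tool_pos'],s['tool_rot'],s['contact_force'],s['ft_torque'],s['gripper_width'])
cv2.imwrite('pics/s4.png',cv2.resize(im2[120:260,200:360,::-1],None,fx=4.2,fy=4.2,interpolation=cv2.INTER_CUBIC))
print(q2R(s['tool_rot']))
```

```text
5.9 [ 0.49292878 -0.18998164  0.19934492] [ 0.0018268  -0.0559373   0.99843193 -0.00116754] [ 0.85654376 -0.01717806 -1.60107915] [ 0.00580462 -0.03912161  0.03365364] 0.22415341790566093
[[-0.99373536 -0.11169491  0.00377849]
 [-0.11170345  0.99373931 -0.00212705]
 [-0.00351726 -0.00253579 -0.9999906 ]]
```

View pics/w4.png

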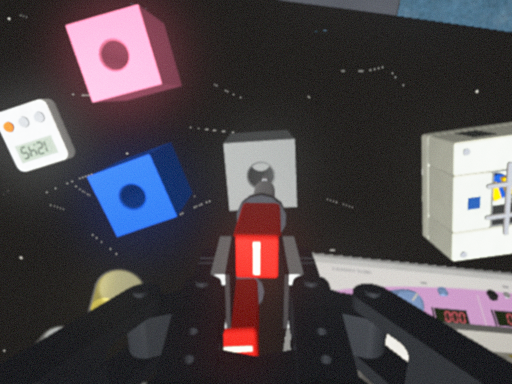

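View pics/s4.png

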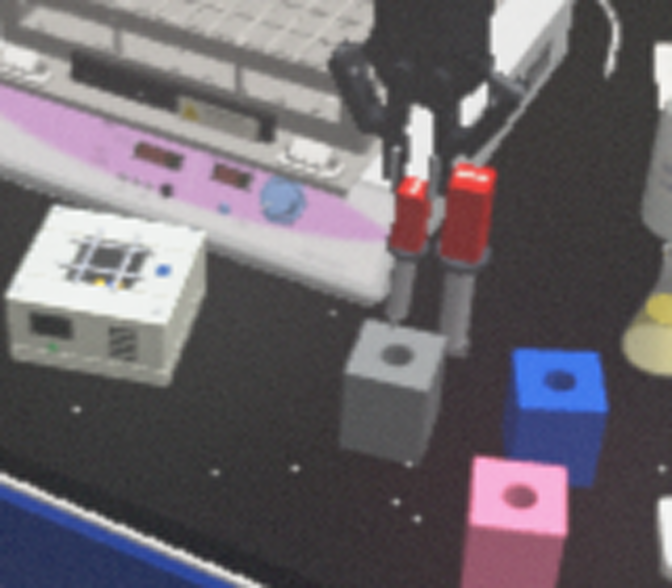

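Run:
```python
from h import *
import pickle
s,im,im2=pickle.load(open('w4.pkl','rb'));c=cam('wrist',s);b=im[:,:,::-1]
Rm=q2R(s['tool_rot']);p=s['tool_pos']
cr=b[160:290,205:315]
cv2.imwrite('pics/w4c.png',cv2.resize(cr,None,fx=6,fy=4.6,interpolation=cv2.INTER_CUBIC))
top=np.array([[256.5,258]])
P=onz(c,top,.2357);print('top centre',P,'tool',(P-p)@Rm)
h=cv2.cvtColor(b,cv2.COLOR_BGR2HSV)
m=((h[:,:,1]>150)&(h[:,:,2]>190)&((h[:,:,0]<10)|(h[:,:,0]>170))).astype(np.uint8);m[:220]=0;m[290:]=0;m[:,:225]=0;m[:,290:]=0
m=cv2.morphologyEx(m,cv2.MORPH_CLOSE,np.ones((11,11)))
k=max(cv2.findContours(m,0,2)[0],key=cv2.contourArea);x,y,w,hh=cv2.boundingRect(k);print(x,y,w,hh)
P=onz(c,np.array([[x-.5,y-.5],[x+w-.5,y-.5],[x+w-.5,y+hh-.5],[x-.5,y+hh-.5]]),.2357);print(P.mean(0),(P-p)@Rm)
base=P.mean(0).copy()
for z in (.126,.076,.070,.01,0):
  q=base.copy();q[2]=.1097+z;print(z,proj(c,q))
```

```text
top centre [[ 0.4926006  -0.19137022  0.2357    ]] tool [[ 0.00035336 -0.00143542 -0.03635303]]
235 235 43 43
[ 0.49185512 -0.19168449  0.2357    ] [[ 0.01183975 -0.01121031 -0.03636864]
 [ 0.01188645  0.00786025 -0.03641717]
 [-0.0095766   0.00827353 -0.03634272]
 [-0.00963248 -0.01158126 -0.03629218]]
0.126 [[255.99631064 256.44722384]]
0.076 [[256.32186832 217.85233253]]
0.07 [[256.35087866 214.41324932]]
0.01 [[256.57188806 188.21379711]]
0 [[256.59973589 184.91265324]]
```

View pics/w4c.png

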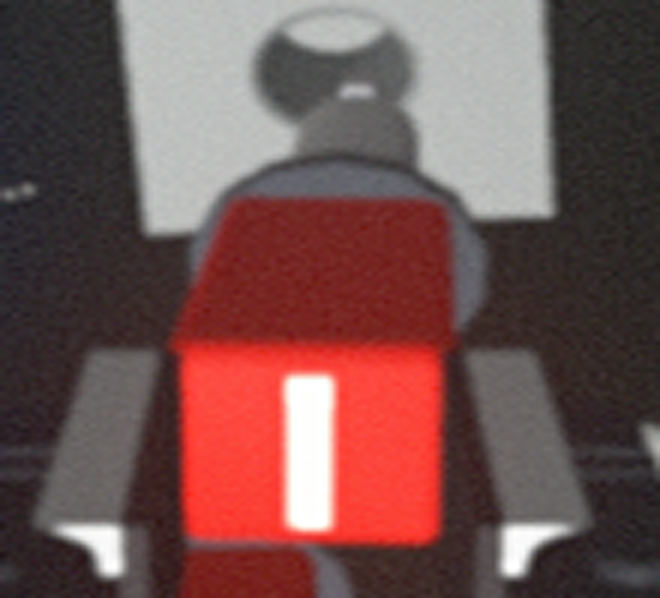

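Run:
```python
from h import *
import pickle
s,im,im2=pickle.load(open('w4.pkl','rb'));c=cam('wrist',s)
Rm=q2R(s['tool_rot']);p=s['tool_pos']
for uv,z in (((256.8,256.4),.126),((261.4,217.8),.076),((264.9,188.2),.01)):
  P=onz(c,[uv],.1097+z);print(z,P,((P-p)@Rm)*1000)
cs=cam('scene')
for uv,z in (((200+413/4.2,120+185/4.2),.126),((200+397/4.2,120+320/4.2),.005)):
  P=onz(cs,[uv],.1097+z);print('scene',z,P,((P-p)@Rm)*1000)
# big key tip/top for reference
for uv,z in (((475,175),0),):pass
b=im2[:,:,::-1]
cv2.imwrite('pics/s4c.png',cv2.resize(b[150:210,280:325],None,fx=12,fy=10,interpolation=cv2.INTER_CUBIC))
```

```text
0.126 [[ 0.49179012 -0.19132586  0.2357    ]] [[  1.1538133   -1.30080326 -36.35618543]]
0.076 [[ 0.49147931 -0.18869818  0.1857    ]] [[ 1.34501836  1.47192907 13.63658094]]
0.01 [[ 0.49110669 -0.18524771  0.1197    ]] [[ 1.56201404  5.10977382 79.62721324]]
scene 0.126 [[ 0.48867703 -0.19023074  0.2357    ]] [[  4.12506779   0.13517601 -36.37027758]]
scene 0.005 [[ 0.48617731 -0.1888115   0.1147    ]] [[ 6.87618195  2.13156677 84.61612096]]
```

View pics/s4c.png

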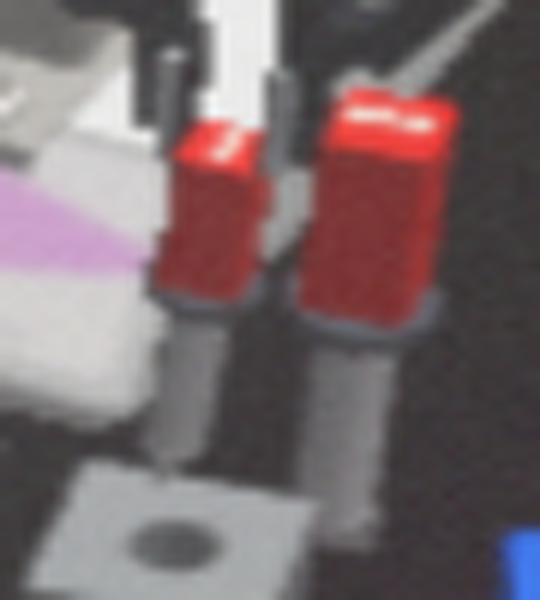

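Run:
```python
from h import *
import pickle
s,im=pickle.load(open('w3.pkl','rb'));c=cam('wrist',s)
b=im[:,:,::-1]
cv2.imwrite('pics/w3c.png',cv2.resize(b[160:245,210:305],None,fx=8,fy=7,interpolation=cv2.INTER_CUBIC))
base=np.array([.49062,-.18825,0])
for z in (.134,.084,.078): base[2]=z;print(z,proj(c,base))
```

```text
0.134 [[258.50595671 218.24152899]]
0.084 [[257.98187201 195.26552545]]
0.078 [[257.93189312 193.0752394 ]]
```

View pics/w3c.png

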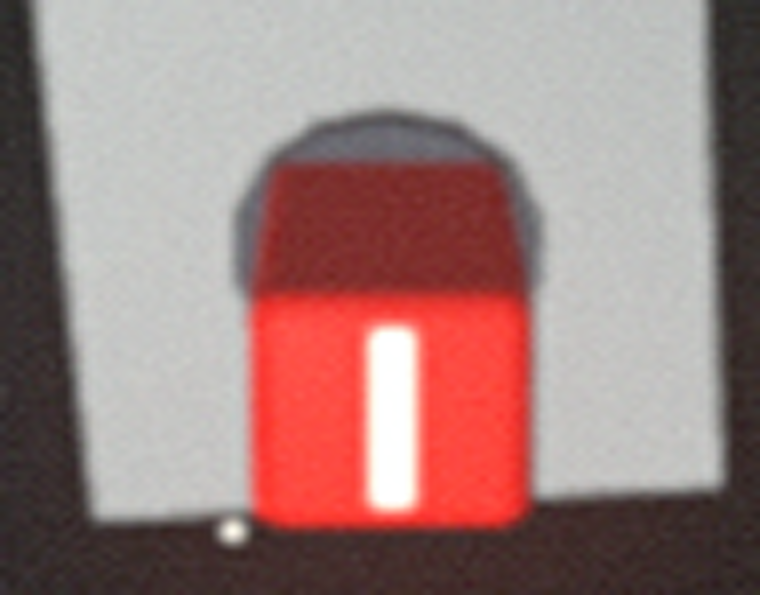

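```bash
cat >> h.py <<'E'
TILT=2.8
TIP=np.array([.0012,.005,.0896])
def keyR(tilt=None):
    # key frame (x=width, z up) in tool coords
    t=TILT if tilt is None else tilt
    base=np.diag([-1,1,-1.])  # key x=-tool x, y=tool y, z=-tool z
    return R.from_euler('x',-t,degrees=True).as_matrix()@base
def tipnow(s,tip=None):
    t=TIP if tip is None else tip
    Rm=q2R(s['tool_rot']);K=Rm@keyR();return s['tool_pos']+Rm@t,np.degrees(np.arctan2(K[1,0],K[0,0])),K[:,2]
def goto(tip,yaw,s=None):
    s=s or state()
    Rm=q2R(s['tool_rot']);Kw=R.from_euler('z',yaw,degrees=True).as_matrix()
    Rn=Kw@keyR().T;pn=np.array(tip)-Rn@TIP
    lin=Rm.T@(pn-s['tool_pos']);rv=R.from_matrix(Rm.T@Rn).as_rotvec(degrees=True)
    print('lin',lin.round(4),'rot',rv.round(2),'TCP',pn.round(4));return lin,rv
E
python3 - <<'E'
from h import *
s=state();print(tipnow(s)); goto([.4845,.059,.100],31,s)
E
```

```text
(array([ 0.48976832, -0.18437038,  0.10670698]), np.float64(6.41171730856722), array([ 0.00596115, -0.04881404,  0.9987901 ]))
lin [-0.0221  0.2474  0.0066] rot [  2.78  -0.62 -24.58] TCP [0.4858 0.0591 0.1897]
```

Emit:
apply_moves(
  commands=[
    {"linear": [-0.0221, 0.2474, 0.0066], "delta_rot": [2.78, -0.62, -24.58], "fingers": 255},
    {"linear": [-0.0221, 0.2474, 0.0066], "delta_rot": [2.78, -0.62, -24.58], "fingers": 255},
    {"linear": [-0.0221, 0.2474, 0.0066], "delta_rot": [2.78, -0.62, -24.58], "fingers": 255},
    {"linear": [-0.0221, 0.2474, 0.0066], "delta_rot": [2.78, -0.62, -24.58], "fingers": 255},
    {"linear": [-0.0221, 0.2474, 0.0066], "delta_rot": [2.78, -0.62, -24.58], "fingers": 255},
    {"linear": [-0.0221, 0.2474, 0.0066], "delta_rot": [2.78, -0.62, -24.58], "fingers": 255},
    {"linear": [-0.0221, 0.2474, 0.0066], "delta_rot": [2.78, -0.62, -24.58], "fingers": 255},
    {"linear": [-0.0221, 0.2474, 0.0066], "delta_rot": [2.78, -0.62, -24.58], "fingers": 255},
  ],
)

```text
time: 6.8
tool_pos: [0.4858, 0.0581, 0.1892]
tool_rot: [0.006, -0.267, 0.963, -0.024]
contact_force: [-0.4, -0.3, -0.9]
gripper_width: 0.219
```

Run:
```python
from h import *
import pickle
s=state();im=eyes.grab_frame('wrist');im2=eyes.grab_frame('scene');im3=eyes.grab_frame('top');pickle.dump((s,im,im2,im3),open('w5.pkl','wb'))
print(s['time'],s['tool_pos'],s['contact_force'],s['ft_torque'],s['gripper_width'],tipnow(s))
goto([.4845,.059,.100],31,s)
cv2.imwrite('pics/w5.png',im[:,:,::-1])
cv2.imwrite('pics/s5.png',cv2.resize(im2[110:225,180:290,::-1],None,fx=5,fy=5,interpolation=cv2.INTER_CUBIC))
```

```text
6.8 [0.48575709 0.0581458  0.18916123] [-0.42658544 -0.33106821 -0.90827897] [-0.01616937  0.01581458  0.00787237] 0.21855030159041358 (array([0.48430306, 0.05799231, 0.09942572]), np.float64(30.95001503768052), array([1.19828131e-03, 7.30686137e-04, 9.99999015e-01]))
lin [-0.0006  0.0007 -0.0006] rot [-0.   -0.08 -0.05] TCP [0.4858 0.0591 0.1897]
```

View pics/w5.png

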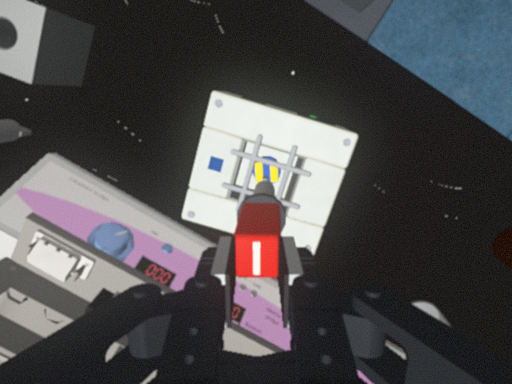

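View pics/s5.png

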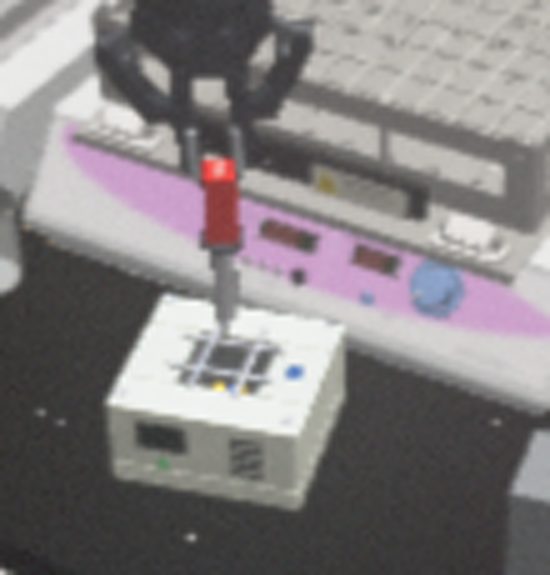

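Run:
```python
from h import *
import pickle
s,im,_,_=pickle.load(open('w5.pkl','rb'));b=im[:,:,::-1]
cv2.imwrite('pics/w5c.png',cv2.resize(b[120:225,210:320],None,fx=7,fy=5.7,interpolation=cv2.INTER_CUBIC))
c=cam('wrist',s);t,y,ax=tipnow(s);print(proj(c,[t,t+ax*.01,t+ax*.126,[.4845,.059,.0735],[.4845,.059,.045]]))
```

```text
[[263.80156967 185.99746425]
 [263.44121054 189.28991912]
 [255.9901195  257.29824144]
 [265.48885363 179.25294708]
 [266.18038947 172.248395  ]]
```

View pics/w5c.png

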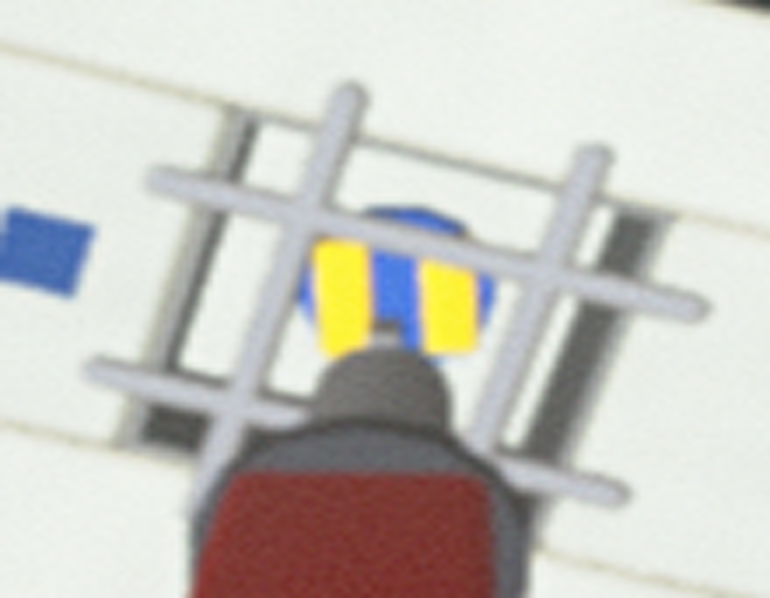

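Run:
```python
from h import *
import pickle
s,im,_,_=pickle.load(open('w5.pkl','rb'));c=cam('wrist',s)
def px(x): x=np.array(x,float); return np.c_[210+(x[:,0]+.5)/7-.5,120+(x[:,1]+.5)/5.7-.5]
P=onz(c,px([(305,210),(545,265),(485,450),(238,402)]),.0735);print(P.mean(0))
for i in range(4):
    d=P[(i+1)%4]-P[i];print(np.linalg.norm(d),np.degrees(np.arctan2(d[1],d[0])))
x=px([(313,240),(328,355),(368,243),(373,335),(418,262),(425,350),(472,265),(478,350)])
P=onz(c,x,.045)
for i in range(0,8,2):
    d=P[i+1]-P[i];print(np.linalg.norm(d),np.degrees(np.arctan2(d[1],d[0])))
# slot lateral position along unit perpendicular
yaw=np.radians(31);n=np.array([-np.sin(yaw),np.cos(yaw)])
print('lat',[(p[:2]-np.array([.4845,.059]))@n*1000 for p in P])
K=np.linalg.norm
```

```text
[0.48345383 0.05858642 0.0735    ]
0.030899520763664833 105.6490250869603
0.03033992158005459 17.890166734392267
0.03236705041190033 -72.13646563158825
0.031568450289699776 -164.81725336802046
0.019911852841728157 36.931255717838084
0.01581803173376447 33.794057738896655
0.015207034895252327 35.2634561838334
0.014678349766120667 35.200356174888
lat [np.float64(-11.428171658577531), np.float64(-9.370577418969022), np.float64(-3.9288763918674383), np.float64(-3.157807748694037), np.float64(2.909654757702742), np.float64(4.040186746027019), np.float64(10.27128135207089), np.float64(11.346388227537322)]
```

Run:
```python
from h import *
goto([.4842,.0586,.0995],33);goto([.4842,.0586,.055],33)
```

```text
lin [-0.      0.0013  0.0005] rot [-0.02 -0.12 -2.14] TCP [0.4855 0.0587 0.1892]
lin [-0.      0.0035  0.0449] rot [-0.02 -0.12 -2.14] TCP [0.4855 0.0587 0.1447]
```

Emit:
apply_moves(
  commands=[
    {"linear": [0, 0.001, 0.0005], "delta_rot": [0, -0.1, -2.1], "fingers": 255},
    {"linear": [0, 0.001, 0.0005], "delta_rot": [0, -0.1, -2.1], "fingers": 255},
    {"linear": [0, 0.0015, 0.0105], "delta_rot": [0, -0.1, -2.1], "fingers": 255},
    {"linear": [0, 0.002, 0.0205], "delta_rot": [0, -0.1, -2.1], "fingers": 255},
    {"linear": [0, 0.0025, 0.0305], "delta_rot": [0, -0.1, -2.1], "fingers": 255},
    {"linear": [0, 0.003, 0.0405], "delta_rot": [0, -0.1, -2.1], "fingers": 255},
    {"linear": [0, 0.0032, 0.0449], "delta_rot": [0, -0.1, -2.1], "fingers": 255},
    {"linear": [0, 0.0032, 0.0449], "delta_rot": [0, -0.1, -2.1], "fingers": 255},
  ],
)

```text
time: 7.75
tool_pos: [0.4849, 0.0599, 0.1437]
tool_rot: [0.006, -0.285, 0.958, -0.023]
contact_force: [-0.3, -0.6, -1.4]
gripper_width: 0.224
```

Run:
```python
from h import *
import pickle
s=state();im=eyes.grab_frame('wrist')
print(s['time'],s['contact_force'],s['ft_torque'],s['gripper_width'],tipnow(s))
cv2.imwrite('pics/w6.png',cv2.resize(im[120:225,210:320,::-1],None,fx=7,fy=5.7,interpolation=cv2.INTER_CUBIC))
goto([.4842,.0586,.047],33,s)
```

```text
7.75 [-0.31931466 -0.56278249 -1.43243096] [0.02708926 0.05534042 0.0036726 ] 0.22438067461799283 (array([0.48336833, 0.05973095, 0.05396124]), np.float64(33.107619027394705), array([1.86313556e-03, 2.83861235e-04, 9.99998224e-01]))
lin [ 0.0001 -0.001   0.007 ] rot [ 0.04 -0.09  0.11] TCP [0.4855 0.0587 0.1367]
```

View pics/w6.png

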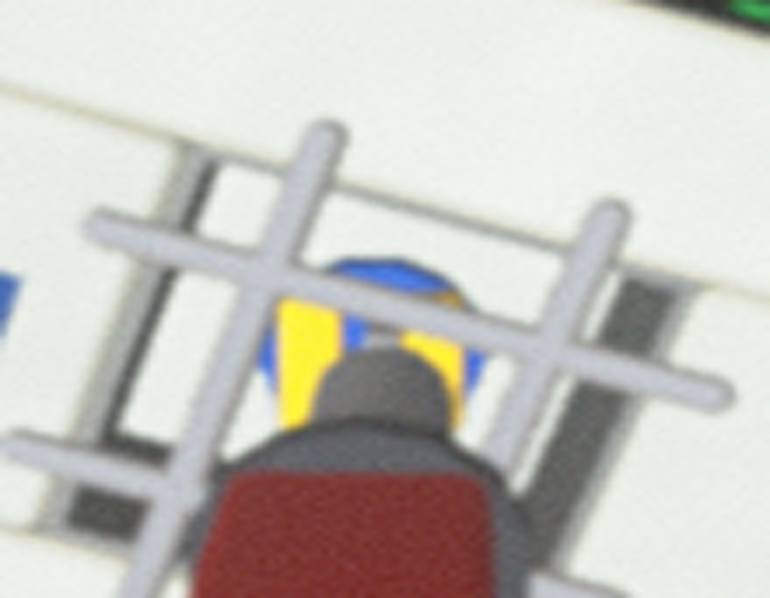

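Emit:
apply_moves(
  commands=[
    {"linear": [0, -0.001, 0], "delta_rot": [0, -0.1, 0.1], "fingers": 255},
    {"linear": [0, -0.001, 0.003], "delta_rot": [0, -0.1, 0.1], "fingers": 255},
    {"linear": [0, -0.001, 0.006], "delta_rot": [0, -0.1, 0.1], "fingers": 255},
    {"linear": [0, -0.001, 0.007], "delta_rot": [0, -0.1, 0.1], "fingers": 255},
    {"linear": [0, -0.001, 0.008], "delta_rot": [0, -0.1, 0.1], "fingers": 255},
    {"linear": [0, -0.001, 0.009], "delta_rot": [0, -0.1, 0.1], "fingers": 255},
    {"linear": [0, -0.001, 0.0095], "delta_rot": [0, -0.1, 0.1], "fingers": 255},
    {"linear": [0, -0.001, 0.01], "delta_rot": [0, -0.1, 0.1], "fingers": 255},
  ],
)

```text
time: 8.6
tool_pos: [0.4865, 0.0586, 0.1351]
tool_rot: [0.008, -0.284, 0.959, -0.023]
contact_force: [-0.2, 0.5, -1.3]
gripper_width: 0.226
```

Run:
```python
from h import *
import pickle
s=state();im=eyes.grab_frame('wrist')
print(s['time'],s['contact_force'],s['ft_torque'],s['gripper_width'],tipnow(s))
cv2.imwrite('pics/w7.png',cv2.resize(im[120:225,210:320,::-1],None,fx=7,fy=5.7,interpolation=cv2.INTER_CUBIC))
goto([.4842,.0586,.0395],33,s)
```

```text
8.6 [-0.19546405  0.49568915 -1.27824001] [0.02502419 0.03189161 0.039085  ] 0.22641857397124582 (array([0.48532025, 0.05852069, 0.04539505]), np.float64(33.01244279419771), array([-1.97386492e-03, -6.83302422e-04,  9.99997818e-01]))
lin [0.0007 0.0009 0.0059] rot [-0.03  0.12  0.01] TCP [0.4855 0.0587 0.1292]
```

View pics/w7.png

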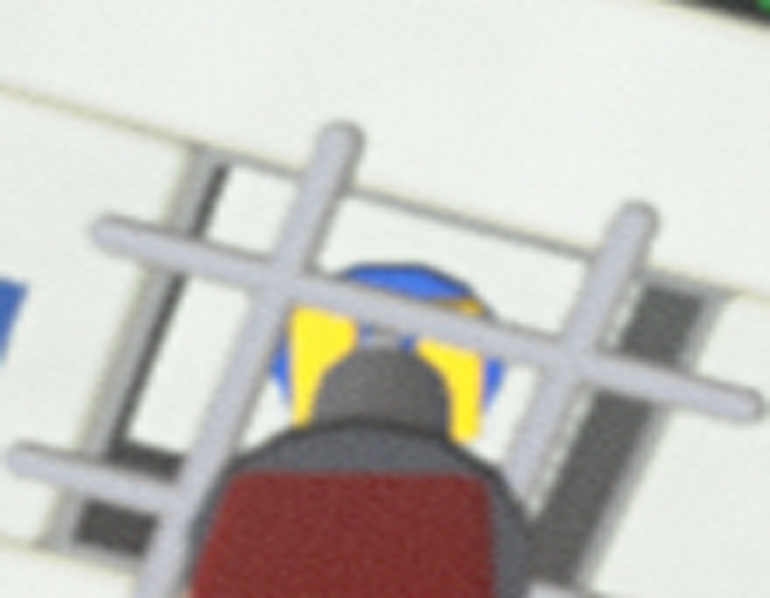

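Emit:
apply_moves(
  commands=[
    {"linear": [0, 0.0004, 0], "delta_rot": [0, 0, 0], "fingers": 255},
    {"linear": [0, 0.0004, 0.0005], "delta_rot": [0, 0, 0], "fingers": 255},
    {"linear": [0, 0.0005, 0.001], "delta_rot": [0, 0, 0], "fingers": 255},
    {"linear": [0, 0.0005, 0.0015], "delta_rot": [0, 0, 0], "fingers": 255},
    {"linear": [0, 0.0005, 0.002], "delta_rot": [0, 0, 0], "fingers": 255},
    {"linear": [0, 0.0006, 0.0025], "delta_rot": [0, 0, 0], "fingers": 255},
    {"linear": [0, 0.0006, 0.003], "delta_rot": [0, 0, 0], "fingers": 255},
    {"linear": [0, 0.0006, 0.003], "delta_rot": [0, 0, 0], "fingers": 255},
  ],
)

```text
time: 9.45
tool_pos: [0.4862, 0.059, 0.132]
tool_rot: [0.008, -0.284, 0.959, -0.023]
contact_force: [-0.0, -0.2, -0.2]
gripper_width: 0.226
```

```bash
cat > st.py <<'E'
from h import *
s=state();print(s['time'],s['contact_force'].round(2),s['ft_torque'].round(3),round(s['gripper_width'],4),[np.round(x,4) for x in tipnow(s)])
E
python3 st.py
```

```text
9.45 [-0.03 -0.24 -0.2 ] [0.034 0.042 0.018] 0.2263 [array([0.485 , 0.0589, 0.0423]), np.float64(33.0061), array([-1.7e-03, -8.0e-04,  1.0e+00])]
```

Emit:
apply_moves(
  commands=[
    {"linear": [0, 0.0001, 0.0005], "delta_rot": [0, 0, 0], "fingers": 255},
    {"linear": [0, 0.0001, 0.001], "delta_rot": [0, 0, 0], "fingers": 255},
    {"linear": [0, 0.0001, 0.0015], "delta_rot": [0, 0, 0], "fingers": 255},
    {"linear": [0, 0.0001, 0.002], "delta_rot": [0, 0, 0], "fingers": 255},
    {"linear": [0, 0.0001, 0.0025], "delta_rot": [0, 0, 0], "fingers": 255},
    {"linear": [0, 0.0001, 0.0025], "delta_rot": [0, 0, 0], "fingers": 255},
    {"linear": [0, 0.0001, 0.0025], "delta_rot": [0, 0, 0], "fingers": 255},
    {"linear": [0, 0.0001, 0.0025], "delta_rot": [0, 0, 0], "fingers": 255},
  ],
)

```text
time: 10.25
tool_pos: [0.4863, 0.0589, 0.1296]
tool_rot: [0.008, -0.284, 0.959, -0.023]
contact_force: [-0.8, -0.1, -1.1]
gripper_width: 0.223
```

```bash
python3 st.py;python3 st.py
```

```text
10.25 [-0.79 -0.1  -1.13] [-0.01   0.058 -0.016] 0.2227 [array([0.4851, 0.0589, 0.0399]), np.float64(33.0061), array([-2.e-03, -7.e-04,  1.e+00])]
10.25 [-0.79 -0.1  -1.13] [-0.01   0.058 -0.016] 0.2227 [array([0.4851, 0.0589, 0.0399]), np.float64(33.0061), array([-2.e-03, -7.e-04,  1.e+00])]
```

Emit:
apply_moves(
  commands=[
    {"linear": [0, 0, 0.0005], "delta_rot": [0, 0, 0], "fingers": 255},
    {"linear": [0, 0, 0.001], "delta_rot": [0, 0, 0], "fingers": 255},
    {"linear": [0, 0, 0.0015], "delta_rot": [0, 0, 0], "fingers": 255},
    {"linear": [0, 0, 0.0015], "delta_rot": [0, 0, 0], "fingers": 255},
    {"linear": [0, 0, 0.0015], "delta_rot": [0, 0, 0], "fingers": 255},
    {"linear": [0, 0, 0.0015], "delta_rot": [0, 0, 0], "fingers": 255},
    {"linear": [0, 0, 0.0015], "delta_rot": [0, 0, 0], "fingers": 255},
    {"linear": [0, 0, 0.0015], "delta_rot": [0, 0, 0], "fingers": 255},
  ],
)

```text
time: 11.05
tool_pos: [0.4863, 0.0589, 0.1282]
tool_rot: [0.008, -0.284, 0.959, -0.023]
contact_force: [1.0, -0.6, -0.7]
gripper_width: 0.223
```

```bash
python3 st.py
```

```text
11.05 [ 0.96 -0.57 -0.71] [ 0.036 -0.021  0.03 ] 0.2232 [array([0.4852, 0.0588, 0.0384]), np.float64(33.0057), array([-2.1e-03, -7.0e-04,  1.0e+00])]
```

Emit:
apply_moves(
  commands=[
    {"linear": [0, 0, 0.0005], "delta_rot": [0, 0, 0], "fingers": 255},
    {"linear": [0, 0, 0.001], "delta_rot": [0, 0, 0], "fingers": 255},
    {"linear": [0, 0, 0.0015], "delta_rot": [0, 0, 0], "fingers": 255},
    {"linear": [0, 0, 0.0015], "delta_rot": [0, 0, 0], "fingers": 255},
    {"linear": [0, 0, 0.0015], "delta_rot": [0, 0, 0], "fingers": 255},
    {"linear": [0, 0, 0.0015], "delta_rot": [0, 0, 0], "fingers": 255},
    {"linear": [0, 0, 0.0015], "delta_rot": [0, 0, 0], "fingers": 255},
    {"linear": [0, 0, 0.0015], "delta_rot": [0, 0, 0], "fingers": 255},
  ],
)

```text
time: 11.85
tool_pos: [0.4864, 0.0588, 0.1267]
tool_rot: [0.008, -0.284, 0.959, -0.023]
contact_force: [-0.4, 0.4, 1.6]
gripper_width: 0.219
```

```bash
python3 st.py
python3 - <<'E'
from h import *
im=eyes.grab_frame('wrist')
cv2.imwrite('pics/w8.png',cv2.resize(im[120:225,210:320,::-1],None,fx=7,fy=5.7,interpolation=cv2.INTER_CUBIC))
E
```

```text
11.85 [-0.43  0.39  1.58] [ 0.035  0.069 -0.008] 0.2191 [array([0.4853, 0.0587, 0.037 ]), np.float64(33.0058), array([-2.2e-03, -7.0e-04,  1.0e+00])]
```

View pics/w8.png

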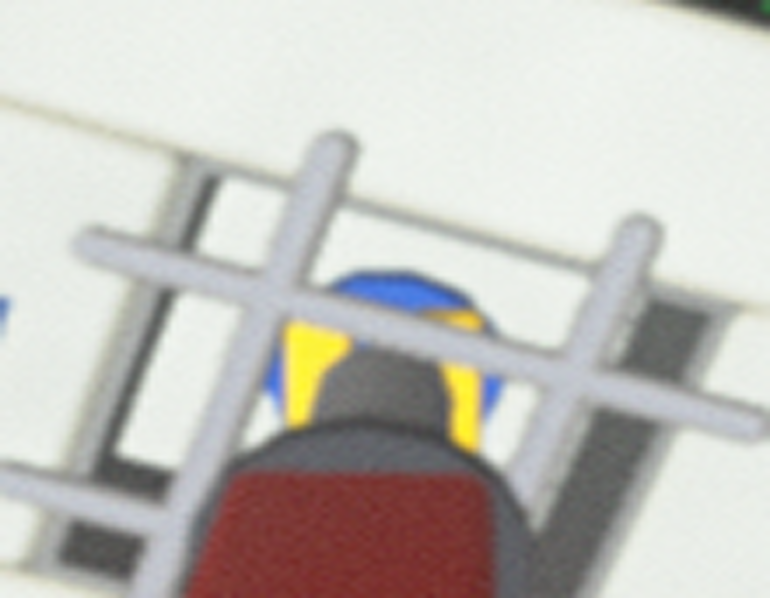

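```bash
cat > rows.py <<'E'
from h import *
import sys
x,y,z,yaw0,yaw1,n=map(float,sys.argv[1:7])
s=state()
for k in range(1,int(n)+1): goto([x,y,z],yaw0+(yaw1-yaw0)*k/n,s)
E
python3 rows.py .4845 .0588 .0368 33 17 4
```

```text
lin [0.0005 0.0003 0.0002] rot [-0.03  0.32  4.  ] TCP [0.4858 0.0588 0.1265]
lin [0.0005 0.0003 0.0002] rot [-0.02  0.52  7.99] TCP [0.4858 0.0587 0.1265]
lin [0.0006 0.0002 0.0002] rot [-0.02  0.71 11.99] TCP [0.4858 0.0587 0.1265]
lin [0.0006 0.0001 0.0002] rot [-0.02  0.91 15.98] TCP [0.4858 0.0586 0.1265]
```

Emit:
apply_moves(
  commands=[
    {"linear": [0.0002, 0.0001, 0.0001], "delta_rot": [0, 0.2, 2], "fingers": 255},
    {"linear": [0.0005, 0.0003, 0.0002], "delta_rot": [0, 0.3, 4], "fingers": 255},
    {"linear": [0.0005, 0.0003, 0.0002], "delta_rot": [0, 0.4, 6], "fingers": 255},
    {"linear": [0.0005, 0.0003, 0.0002], "delta_rot": [0, 0.5, 8], "fingers": 255},
    {"linear": [0.0005, 0.0003, 0.0002], "delta_rot": [0, 0.6, 10], "fingers": 255},
    {"linear": [0.0006, 0.0002, 0.0002], "delta_rot": [0, 0.7, 12], "fingers": 255},
    {"linear": [0.0006, 0.0002, 0.0002], "delta_rot": [0, 0.8, 14], "fingers": 255},
    {"linear": [0.0006, 0.0001, 0.0002], "delta_rot": [0, 0.9, 16], "fingers": 255},
  ],
)

```text
time: 12.7
tool_pos: [0.4859, 0.0585, 0.1266]
tool_rot: [0.004, -0.147, 0.989, -0.024]
contact_force: [-0.4, 0.3, 1.4]
gripper_width: 0.225
```

```bash
python3 st.py; python3 rows.py .4845 .0588 .0368 17 1 4
python3 - <<'E'
from h import *
im=eyes.grab_frame('wrist')
cv2.imwrite('pics/w9.png',cv2.resize(im[120:225,210:320,::-1],None,fx=7,fy=5.7,interpolation=cv2.INTER_CUBIC))
E
```

```text
12.7 [-0.44  0.25  1.42] [0.018 0.03  0.063] 0.2255 [array([0.4846, 0.0587, 0.0368]), np.float64(16.9106), array([-4.e-04,  4.e-04,  1.e+00])]
lin [0.0001 0.     0.    ] rot [-0.03  0.21  3.91] TCP [0.4858 0.0585 0.1265]
lin [ 0.0002 -0.0001  0.    ] rot [-0.03  0.4   7.9 ] TCP [0.4858 0.0584 0.1265]
lin [ 0.0002 -0.0001  0.    ] rot [-0.03  0.6  11.9 ] TCP [0.4857 0.0583 0.1265]
lin [ 0.0003 -0.0002  0.    ] rot [-0.03  0.8  15.89] TCP [0.4857 0.0582 0.1265]
```

View pics/w9.png

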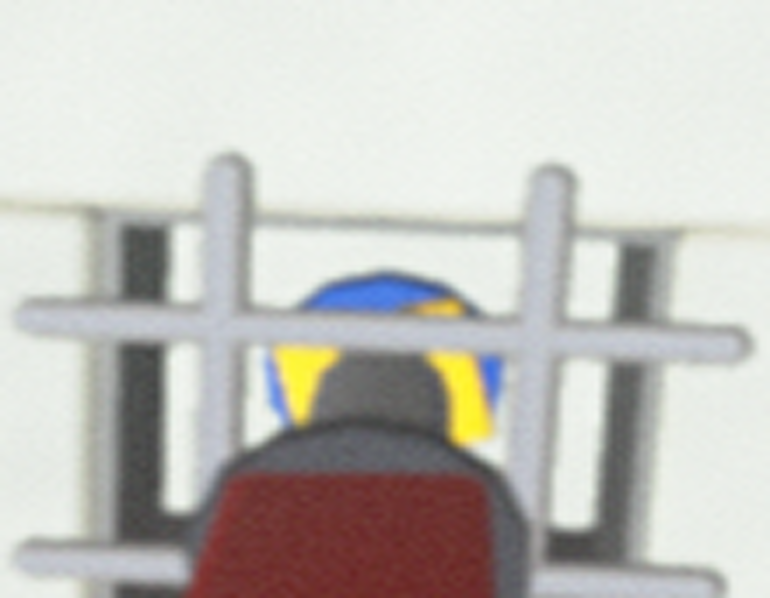

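Emit:
apply_moves(
  commands=[
    {"linear": [0, 0, 0], "delta_rot": [0, 0.1, 2], "fingers": 255},
    {"linear": [0.0001, 0, 0], "delta_rot": [0, 0.2, 4], "fingers": 255},
    {"linear": [0.0001, 0, 0], "delta_rot": [0, 0.3, 6], "fingers": 255},
    {"linear": [0.0002, -0.0001, 0], "delta_rot": [0, 0.4, 8], "fingers": 255},
    {"linear": [0.0002, -0.0001, 0], "delta_rot": [0, 0.5, 10], "fingers": 255},
    {"linear": [0.0002, -0.0001, 0], "delta_rot": [0, 0.6, 12], "fingers": 255},
    {"linear": [0.0003, -0.0002, 0], "delta_rot": [0, 0.7, 14], "fingers": 255},
    {"linear": [0.0003, -0.0002, 0], "delta_rot": [0, 0.8, 16], "fingers": 255},
  ],
)

```text
time: 13.55
tool_pos: [0.4856, 0.0583, 0.1265]
tool_rot: [0.0, -0.008, 1.0, -0.025]
contact_force: [-0.1, 0.4, 2.4]
gripper_width: 0.225
```

```bash
python3 st.py; python3 rows.py .4845 .0588 .0368 1 -15 4
```

```text
13.55 [-0.09  0.4   2.44] [0.014 0.001 0.114] 0.2252 [array([0.4844, 0.0588, 0.0368]), np.float64(0.9276), array([1.e-04, 3.e-04, 1.e+00])]
lin [-0.0001 -0.0001 -0.    ] rot [-0.02  0.19  3.92] TCP [0.4857 0.0581 0.1265]
lin [-0.     -0.0002 -0.    ] rot [-0.02  0.38  7.92] TCP [0.4856 0.058  0.1265]
lin [ 0.     -0.0003 -0.    ] rot [-0.02  0.58 11.91] TCP [0.4856 0.058  0.1265]
lin [ 0.0001 -0.0004 -0.    ] rot [-0.02  0.77 15.91] TCP [0.4855 0.0579 0.1265]
```

Emit:
apply_moves(
  commands=[
    {"linear": [0, 0, 0], "delta_rot": [0, 0.1, 2], "fingers": 255},
    {"linear": [0, -0.0001, 0], "delta_rot": [0, 0.2, 4], "fingers": 255},
    {"linear": [0, -0.0001, 0], "delta_rot": [0, 0.3, 6], "fingers": 255},
    {"linear": [0, -0.0002, 0], "delta_rot": [0, 0.4, 8], "fingers": 255},
    {"linear": [0, -0.0002, 0], "delta_rot": [0, 0.45, 9], "fingers": 255},
    {"linear": [0, -0.0002, 0], "delta_rot": [0, 0.5, 10], "fingers": 255},
    {"linear": [0, -0.0002, 0], "delta_rot": [0, 0.5, 10], "fingers": 255},
    {"linear": [0, -0.0002, 0], "delta_rot": [0, 0.5, 10], "fingers": 255},
  ],
)

```text
time: 14.35
tool_pos: [0.4855, 0.0581, 0.1264]
tool_rot: [-0.002, 0.079, 0.997, -0.024]
contact_force: [-0.4, -0.2, 2.3]
gripper_width: 0.225
```

```bash
python3 st.py; python3 rows.py .4845 .0588 .0368 -9 -25 4
python3 - <<'E'
from h import *
im=eyes.grab_frame('wrist')
cv2.imwrite('pics/w10.png',cv2.resize(im[120:225,210:320,::-1],None,fx=7,fy=5.7,interpolation=cv2.INTER_CUBIC))
E
python3 st.py
```

```text
14.35 [-0.44 -0.16  2.28] [0.003 0.031 0.104] 0.2247 [array([0.4844, 0.0589, 0.0367]), np.float64(-9.0289), array([5.e-04, 2.e-04, 1.e+00])]
lin [-0.     -0.0002 -0.0001] rot [-0.02  0.17  3.97] TCP [0.4855 0.0579 0.1265]
lin [ 0.     -0.0002 -0.0001] rot [-0.02  0.36  7.96] TCP [0.4855 0.0579 0.1265]
lin [ 0.0001 -0.0003 -0.0001] rot [-0.02  0.56 11.96] TCP [0.4854 0.0578 0.1265]
lin [ 0.0001 -0.0004 -0.0001] rot [-0.02  0.76 15.95] TCP [0.4853 0.0577 0.1265]
14.4 [-0.06 -1.1   1.57] [0.047 0.095 0.042] 0.2219 [array([0.4844, 0.0589, 0.0367]), np.float64(-9.0326), array([5.e-04, 2.e-04, 1.e+00])]
```

View pics/w10.png

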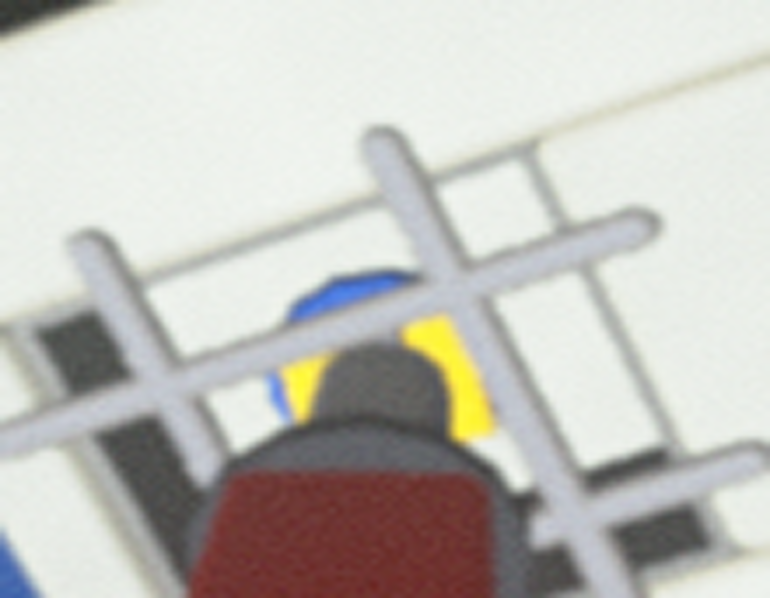

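Emit:
apply_moves(
  commands=[
    {"linear": [0, 0, 0], "delta_rot": [0, 0.1, 2], "fingers": 255},
    {"linear": [0, -0.0001, 0], "delta_rot": [0, 0.2, 4], "fingers": 255},
    {"linear": [0, -0.0001, 0], "delta_rot": [0, 0.3, 6], "fingers": 255},
    {"linear": [0, -0.0002, 0], "delta_rot": [0, 0.4, 8], "fingers": 255},
    {"linear": [0, -0.0002, 0], "delta_rot": [0, 0.45, 9], "fingers": 255},
    {"linear": [0, -0.0002, 0], "delta_rot": [0, 0.5, 10], "fingers": 255},
    {"linear": [0, -0.0002, 0], "delta_rot": [0, 0.5, 10], "fingers": 255},
    {"linear": [0, -0.0002, 0], "delta_rot": [0, 0.5, 10], "fingers": 255},
  ],
)

```text
time: 15.2
tool_pos: [0.4855, 0.0579, 0.1264]
tool_rot: [-0.004, 0.165, 0.986, -0.024]
contact_force: [-0.7, 0.1, 1.9]
gripper_width: 0.223
```

```bash
python3 st.py; python3 rows.py .4845 .0588 .0368 -19 -25 1
```

```text
15.2 [-0.68  0.14  1.94] [0.035 0.06  0.017] 0.223 [array([0.4845, 0.0589, 0.0367]), np.float64(-19.0424), array([7.e-04, 1.e-04, 1.e+00])]
lin [ 0.0001 -0.0002 -0.0001] rot [-0.02  0.26  5.95] TCP [0.4853 0.0577 0.1265]
```

Emit:
apply_moves(
  commands=[
    {"linear": [0, 0, 0], "delta_rot": [0, 0, 1], "fingers": 255},
    {"linear": [0, 0, 0], "delta_rot": [0, 0.1, 2], "fingers": 255},
    {"linear": [0, 0, 0], "delta_rot": [0, 0.1, 3], "fingers": 255},
    {"linear": [0, 0, 0], "delta_rot": [0, 0.2, 4], "fingers": 255},
    {"linear": [0, 0, 0], "delta_rot": [0, 0.2, 4], "fingers": 255},
    {"linear": [0, 0, 0], "delta_rot": [0, 0.2, 4], "fingers": 255},
    {"linear": [0, 0, 0], "delta_rot": [0, 0.2, 4], "fingers": 255},
    {"linear": [0, 0, 0], "delta_rot": [0, 0.2, 4], "fingers": 255},
  ],
)

```text
time: 16.0
tool_pos: [0.4855, 0.0579, 0.1264]
tool_rot: [-0.005, 0.2, 0.98, -0.024]
contact_force: [-0.5, 0.6, 2.6]
gripper_width: 0.227
```

```bash
python3 st.py; python3 rows.py .4845 .0588 .0368 -23 -27 1
```

```text
16.0 [-0.51  0.55  2.61] [0.043 0.116 0.01 ] 0.2266 [array([0.4846, 0.0589, 0.0367]), np.float64(-23.0629), array([7.e-04, 2.e-04, 1.e+00])]
lin [ 0.0001 -0.0003 -0.0001] rot [-0.02  0.16  3.93] TCP [0.4853 0.0577 0.1265]
```

Emit:
apply_moves(
  commands=[
    {"linear": [0, 0, 0], "delta_rot": [0, 0, 1], "fingers": 255},
    {"linear": [0, 0, 0], "delta_rot": [0, 0.1, 2], "fingers": 255},
    {"linear": [0, -0.0001, 0], "delta_rot": [0, 0.1, 3], "fingers": 255},
    {"linear": [0, -0.0002, 0], "delta_rot": [0, 0.2, 4], "fingers": 255},
    {"linear": [0, -0.0002, 0], "delta_rot": [0, 0.2, 4], "fingers": 255},
    {"linear": [0, -0.0002, 0], "delta_rot": [0, 0.2, 4], "fingers": 255},
    {"linear": [0, -0.0002, 0], "delta_rot": [0, 0.2, 4], "fingers": 255},
    {"linear": [0, -0.0002, 0], "delta_rot": [0, 0.2, 4], "fingers": 255},
  ],
)

```text
time: 16.8
tool_pos: [0.4854, 0.0577, 0.1265]
tool_rot: [-0.006, 0.234, 0.972, -0.024]
contact_force: [-0.1, 0.7, 2.0]
gripper_width: 0.224
```

```bash
python3 st.py
python3 - <<'E'
from h import *
im=eyes.grab_frame('wrist')
cv2.imwrite('pics/w11.png',cv2.resize(im[120:225,210:320,::-1],None,fx=7,fy=5.7,interpolation=cv2.INTER_CUBIC))
E
python3 st.py
```

```text
16.8 [-0.08  0.75  2.05] [0.085 0.129 0.085] 0.2237 [array([0.4846, 0.0588, 0.0367]), np.float64(-27.0723), array([7.e-04, 1.e-04, 1.e+00])]
16.85 [-0.53 -0.07  1.32] [0.067 0.029 0.086] 0.2166 [array([0.4846, 0.0588, 0.0367]), np.float64(-27.0749), array([7.e-04, 0.e+00, 1.e+00])]
```

View pics/w11.png

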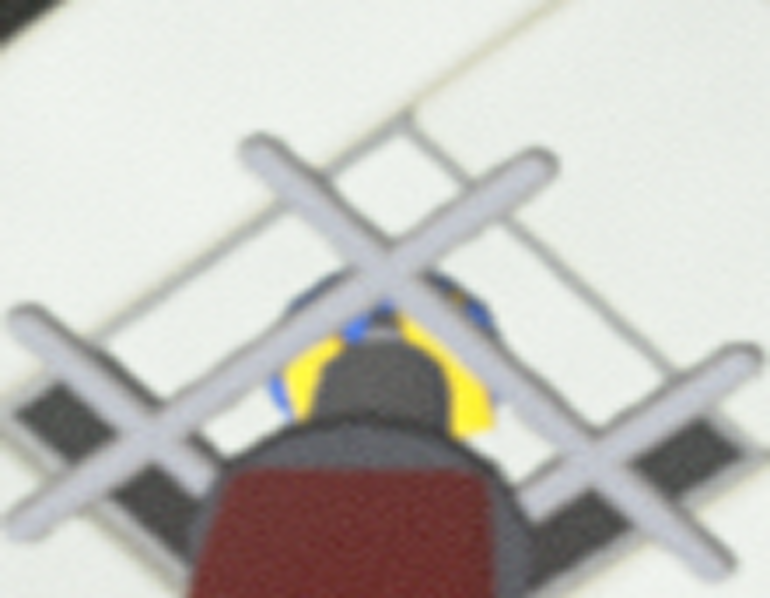

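Emit:
apply_moves(
  commands=[
    {"linear": [0, 0, 0], "delta_rot": [0, 0, 1], "fingers": 255},
    {"linear": [0, 0, 0], "delta_rot": [0, 0.1, 2], "fingers": 255},
    {"linear": [0, 0, 0], "delta_rot": [0, 0.1, 3], "fingers": 255},
    {"linear": [0, 0, 0], "delta_rot": [0, 0.2, 4], "fingers": 255},
    {"linear": [0, 0, 0], "delta_rot": [0, 0.2, 4], "fingers": 255},
    {"linear": [0, 0, 0], "delta_rot": [0, 0.2, 4], "fingers": 255},
    {"linear": [0, 0, 0], "delta_rot": [0, 0.2, 4], "fingers": 255},
    {"linear": [0, 0, 0], "delta_rot": [0, 0.2, 4], "fingers": 255},
  ],
)

```text
time: 17.65
tool_pos: [0.4854, 0.0577, 0.1265]
tool_rot: [-0.007, 0.268, 0.963, -0.024]
contact_force: [-0.5, 0.5, 1.0]
gripper_width: 0.228
```

```bash
python3 st.py
python3 - <<'E'
from h import *
im=eyes.grab_frame('wrist')
cv2.imwrite('pics/w12.png',cv2.resize(im[120:225,210:320,::-1],None,fx=7,fy=5.7,interpolation=cv2.INTER_CUBIC))
E
python3 st.py
```

```text
17.65 [-0.5   0.55  1.03] [0.074 0.1   0.054] 0.2284 [array([0.4847, 0.0588, 0.0367]), np.float64(-31.0774), array([8.e-04, 1.e-04, 1.e+00])]
17.7 [-0.35  0.36  1.42] [0.028 0.146 0.033] 0.2221 [array([0.4847, 0.0588, 0.0367]), np.float64(-31.0754), array([8.e-04, 1.e-04, 1.e+00])]
```

View pics/w12.png

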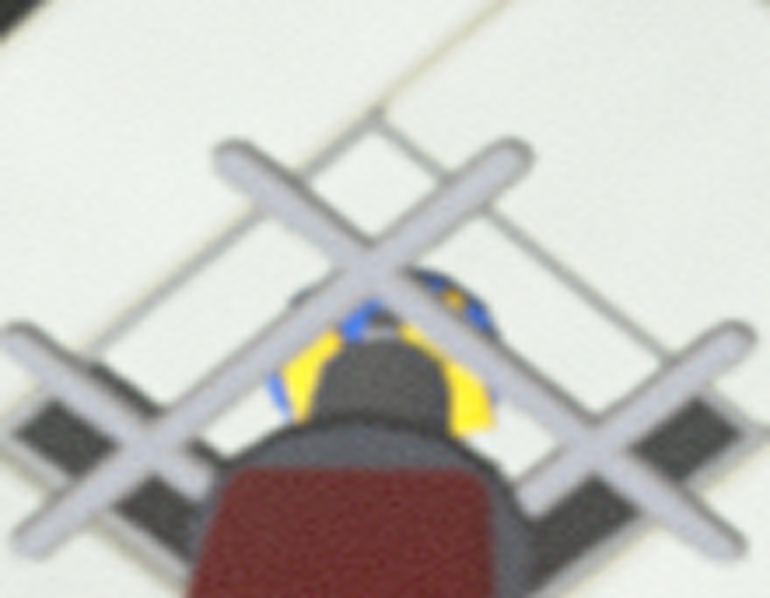

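Emit:
apply_moves(
  commands=[
    {"linear": [0, 0, 0], "delta_rot": [0, 0, 1], "fingers": 255},
    {"linear": [0, 0, 0], "delta_rot": [0, 0.1, 2], "fingers": 255},
    {"linear": [0, 0, 0], "delta_rot": [0, 0.1, 3], "fingers": 255},
    {"linear": [0, 0, 0], "delta_rot": [0, 0.1, 3], "fingers": 255},
    {"linear": [0, 0, 0], "delta_rot": [0, 0.1, 3], "fingers": 255},
    {"linear": [0, 0, 0], "delta_rot": [0, 0.1, 3], "fingers": 255},
    {"linear": [0, 0, 0], "delta_rot": [0, 0.1, 3], "fingers": 255},
    {"linear": [0, 0, 0], "delta_rot": [0, 0.1, 3], "fingers": 255},
  ],
)

```text
time: 18.5
tool_pos: [0.4854, 0.0577, 0.1265]
tool_rot: [-0.007, 0.293, 0.956, -0.024]
contact_force: [0.5, 1.1, 1.7]
gripper_width: 0.224
```

```bash
python3 st.py
python3 - <<'E'
from h import *
im=eyes.grab_frame('wrist')
cv2.imwrite('pics/w13.png',cv2.resize(im[120:225,210:320,::-1],None,fx=7,fy=5.7,interpolation=cv2.INTER_CUBIC))
for i in range(3):
  s=state();print(s['ft_torque'].round(3));eyes.grab_frame('wrist')
E
python3 st.py
```

```text
18.5 [0.52 1.12 1.68] [0.084 0.132 0.056] 0.2238 [array([0.4848, 0.0588, 0.0367]), np.float64(-34.0768), array([1.e-04, 5.e-04, 1.e+00])]
[0.062 0.144 0.125]
[0.046 0.134 0.059]
[0.115 0.121 0.071]
18.7 [-1.24 -0.3   3.15] [0.105 0.138 0.088] 0.2226 [array([0.4848, 0.0588, 0.0367]), np.float64(-34.0795), array([0.e+00, 5.e-04, 1.e+00])]
```

View pics/w13.png

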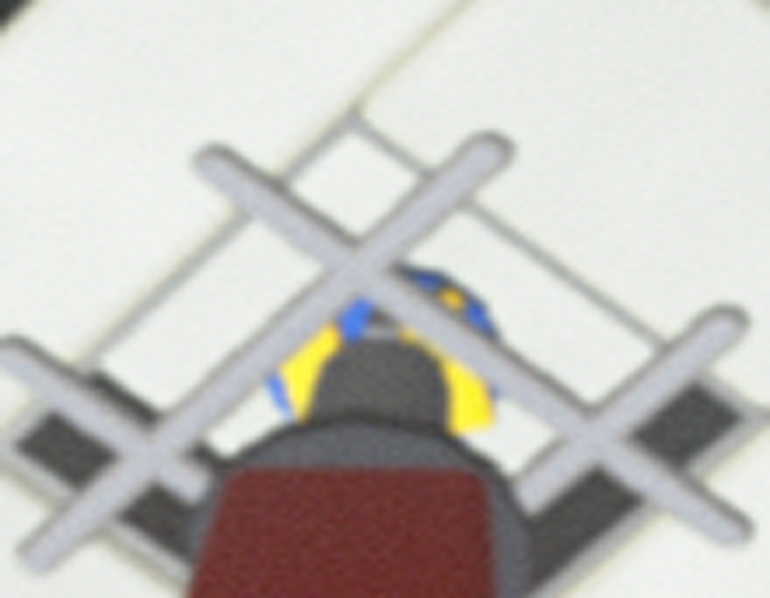

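Emit:
apply_moves(
  commands=[
    {"linear": [0, 0, 0], "delta_rot": [0, 0, 1], "fingers": 255},
    {"linear": [0, 0, 0], "delta_rot": [0, 0.1, 2], "fingers": 255},
    {"linear": [0, 0, 0], "delta_rot": [0, 0.1, 3], "fingers": 255},
    {"linear": [0, 0, 0], "delta_rot": [0, 0.1, 3], "fingers": 255},
    {"linear": [0, 0, 0], "delta_rot": [0, 0.1, 3], "fingers": 255},
    {"linear": [0, 0, 0], "delta_rot": [0, 0.1, 3], "fingers": 255},
    {"linear": [0, 0, 0], "delta_rot": [0, 0.1, 3], "fingers": 255},
    {"linear": [0, 0, 0], "delta_rot": [0, 0.1, 3], "fingers": 255},
  ],
)

```text
time: 19.5
tool_pos: [0.4854, 0.0577, 0.1265]
tool_rot: [-0.007, 0.318, 0.948, -0.024]
contact_force: [-1.1, 1.4, 2.8]
gripper_width: 0.219
```

```bash
cat > tq.py <<'E'
from h import *
T=[];F=[]
for i in range(6):
  s=state();T.append(s['ft_torque']);F.append(s['contact_force']);eyes.grab_frame('wrist')
print(s['time'],np.mean(T,0).round(3),np.std(T,0).round(3),np.mean(F,0).round(2),[np.round(x,4) for x in tipnow(s)])
E
python3 tq.py
```

```text
19.75 [0.078 0.174 0.159] [0.027 0.029 0.016] [-0.64  0.59  2.28] [array([0.4849, 0.0588, 0.0367]), np.float64(-37.079), array([-5.e-04,  1.e-03,  1.e+00])]
```

Emit:
apply_moves(
  commands=[
    {"linear": [0, 0, 0], "delta_rot": [0, 0, 0.5], "fingers": 255},
    {"linear": [0, 0, 0], "delta_rot": [0, 0, 1], "fingers": 255},
    {"linear": [0, 0, 0], "delta_rot": [0, 0, 1.5], "fingers": 255},
    {"linear": [0, 0, 0], "delta_rot": [0, 0, 2], "fingers": 255},
    {"linear": [0, 0, 0], "delta_rot": [0, 0, 2], "fingers": 255},
    {"linear": [0, 0, 0], "delta_rot": [0, 0, 2], "fingers": 255},
    {"linear": [0, 0, 0], "delta_rot": [0, 0, 2], "fingers": 255},
    {"linear": [0, 0, 0], "delta_rot": [0, 0, 2], "fingers": 255},
  ],
)

```text
time: 20.6
tool_pos: [0.4854, 0.0577, 0.1265]
tool_rot: [-0.007, 0.334, 0.942, -0.024]
contact_force: [-0.6, 0.3, 1.9]
gripper_width: 0.228
```

```bash
python3 tq.py
```

```text
20.85 [0.077 0.218 0.165] [0.032 0.021 0.018] [-0.84  0.44  2.23] [array([0.4851, 0.0588, 0.0367]), np.float64(-39.0801), array([-0.0019,  0.002 ,  1.    ])]
```

Emit:
apply_moves(
  commands=[
    {"linear": [0, 0, 0], "delta_rot": [0, 0.1, 1], "fingers": 255},
    {"linear": [0, 0, 0], "delta_rot": [0, 0.1, 2], "fingers": 255},
    {"linear": [0, 0, 0], "delta_rot": [0, 0.1, 2.5], "fingers": 255},
    {"linear": [0, 0, 0], "delta_rot": [0, 0.1, 2.5], "fingers": 255},
    {"linear": [0, 0, 0], "delta_rot": [0, 0.1, 2.5], "fingers": 255},
    {"linear": [0, 0, 0], "delta_rot": [0, 0.1, 2.5], "fingers": 255},
    {"linear": [0, 0, 0], "delta_rot": [0, 0.1, 2.5], "fingers": 255},
    {"linear": [0, 0, 0], "delta_rot": [0, 0.1, 2.5], "fingers": 255},
  ],
)

```text
time: 21.7
tool_pos: [0.4854, 0.0577, 0.1265]
tool_rot: [-0.007, 0.355, 0.935, -0.024]
contact_force: [-1.3, 0.7, 2.2]
gripper_width: 0.227
```

```bash
python3 tq.py
python3 - <<'E'
from h import *
im=eyes.grab_frame('wrist')
cv2.imwrite('pics/w14.png',cv2.resize(im[120:225,210:320,::-1],None,fx=7,fy=5.7,interpolation=cv2.INTER_CUBIC))
E
```

```text
21.95 [0.076 0.224 0.166] [0.034 0.018 0.024] [-1.07  0.31  2.02] [array([0.4851, 0.0588, 0.0367]), np.float64(-41.5803), array([-0.0022,  0.0023,  1.    ])]
```

View pics/w14.png

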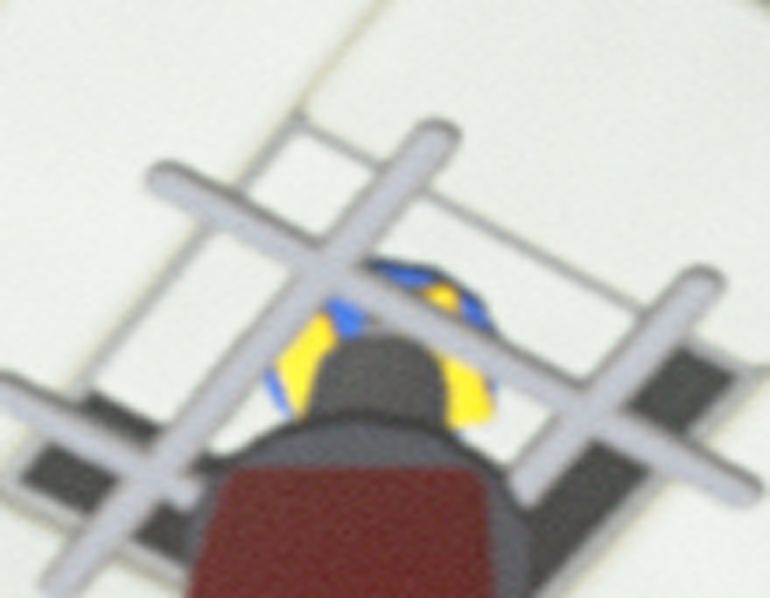

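Run:
```python
import cv2,numpy as np
o=[]
for k in (11,12,13,14):
  a=cv2.imread(f'pics/w{k}.png');o.append(cv2.resize(a[240:470,240:520],(380,290),interpolation=cv2.INTER_CUBIC))
cv2.imwrite('pics/cmp.png',np.vstack([np.hstack(o[:2]),np.hstack(o[2:])]))
```

```text
(no output)
```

View pics/cmp.png

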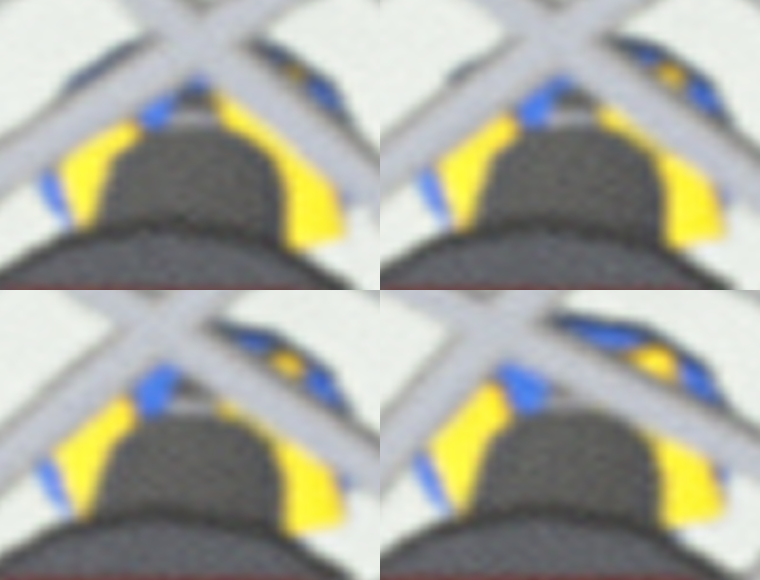

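Emit:
apply_moves(
  commands=[
    {"linear": [0, 0, 0], "delta_rot": [0, -0.1, -2], "fingers": 255},
    {"linear": [0, 0, 0], "delta_rot": [0, -0.2, -4], "fingers": 255},
    {"linear": [0, 0, 0], "delta_rot": [0, -0.2, -6], "fingers": 255},
    {"linear": [0, 0, 0], "delta_rot": [0, -0.3, -8], "fingers": 255},
    {"linear": [0, 0.0001, 0], "delta_rot": [0, -0.4, -10], "fingers": 255},
    {"linear": [0, 0.0001, 0], "delta_rot": [0, -0.5, -12], "fingers": 255},
    {"linear": [0, 0.0001, 0], "delta_rot": [0, -0.5, -14], "fingers": 255},
    {"linear": [0, 0.0001, 0], "delta_rot": [0, -0.5, -16], "fingers": 255},
  ],
)

```text
time: 22.85
tool_pos: [0.4857, 0.0578, 0.1265]
tool_rot: [-0.006, 0.221, 0.975, -0.024]
contact_force: [-1.5, -0.4, 1.7]
gripper_width: 0.223
```

```bash
python3 tq.py
python3 - <<'E'
from h import *
im=eyes.grab_frame('wrist')
cv2.imwrite('pics/w15.png',cv2.resize(im[120:225,210:320,::-1],None,fx=7,fy=5.7,interpolation=cv2.INTER_CUBIC))
s=state();goto([.4845,.0588,.0450],-25.5,s);goto([.4845,.0588,.1050],-25.5,s)
E
```

```text
23.1 [0.063 0.104 0.008] [0.021 0.022 0.02 ] [-0.66 -0.19  1.76] [array([0.4847, 0.0589, 0.0368]), np.float64(-25.6255), array([ 1.6e-03, -4.0e-04,  1.0e+00])]
lin [ 0.0003 -0.0006 -0.0082] rot [-0.02 -0.1  -0.1 ] TCP [0.4853 0.0577 0.1347]
lin [ 0.0004 -0.0035 -0.0682] rot [-0.02 -0.1  -0.1 ] TCP [0.4853 0.0577 0.1947]
```

View pics/w15.png

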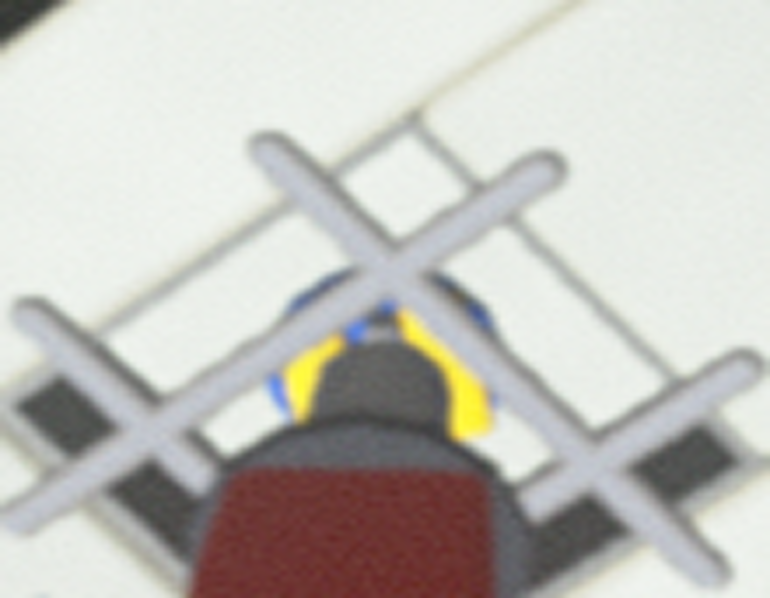

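Emit:
apply_moves(
  commands=[
    {"linear": [0, 0, -0.002], "delta_rot": [0, 0, 0], "fingers": 255},
    {"linear": [0, 0, -0.005], "delta_rot": [0, 0, 0], "fingers": 255},
    {"linear": [0, -0.0005, -0.01], "delta_rot": [0, 0, 0], "fingers": 255},
    {"linear": [0, -0.001, -0.02], "delta_rot": [0, 0, 0], "fingers": 255},
    {"linear": [0.0001, -0.0015, -0.035], "delta_rot": [0, 0, 0], "fingers": 255},
    {"linear": [0.0002, -0.0025, -0.05], "delta_rot": [0, 0, 0], "fingers": 255},
    {"linear": [0.0004, -0.0035, -0.068], "delta_rot": [0, 0, 0], "fingers": 255},
    {"linear": [0.0004, -0.0035, -0.068], "delta_rot": [0, 0, 0], "fingers": 255},
  ],
)

```text
time: 24.0
tool_pos: [0.4875, 0.0577, 0.1992]
tool_rot: [-0.003, 0.221, 0.975, -0.023]
contact_force: [0.8, -0.8, 0.1]
gripper_width: 0.22
```

```bash
python3 st.py
python3 - <<'E'
from h import *
import pickle
s=state();im=eyes.grab_frame('wrist');pickle.dump((s,im),open('w16.pkl','wb'))
cv2.imwrite('pics/w16.png',cv2.resize(im[100:205,210:320,::-1],None,fx=7,fy=5.7,interpolation=cv2.INTER_CUBIC))
E
```

```text
24.0 [ 0.85 -0.84  0.09] [ 0.007 -0.023  0.022] 0.2199 [array([0.4872, 0.0588, 0.1094]), np.float64(-25.5733), array([-5.6e-03, -3.0e-04,  1.0e+00])]
```

View pics/w16.png

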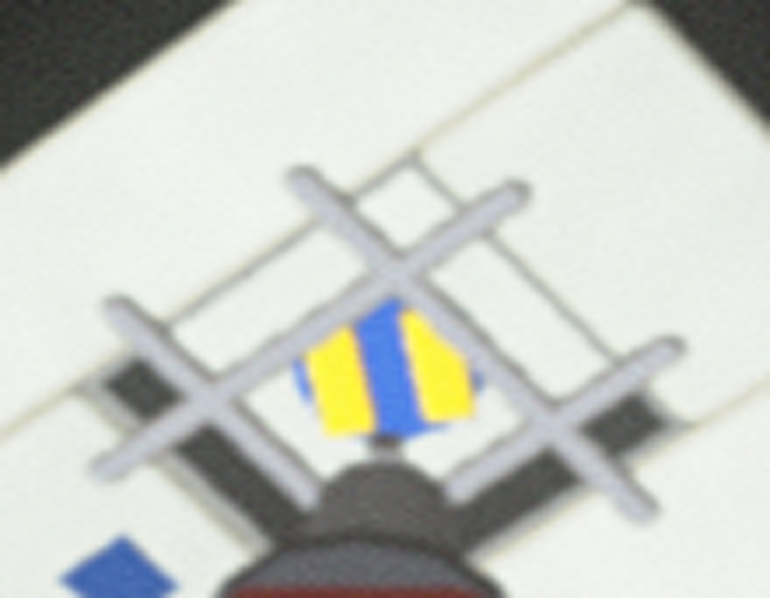

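Run:
```python
from h import *
import pickle
s,im=pickle.load(open('w16.pkl','rb'));c=cam('wrist',s)
def px(x): x=np.array(x,float); return np.c_[210+(x[:,0]+.5)/7-.5,100+(x[:,1]+.5)/5.7-.5]
x=px([(306,350),(328,437),(351,328),(374,435),(403,312),(427,422)])
P=onz(c,x,.045)
for i in range(0,6,2):
    d=P[i+1]-P[i];print(np.linalg.norm(d),np.degrees(np.arctan2(d[1],d[0])))
P=onz(c,px([(208,400),(398,275),(550,420)]),.0735)
for i in range(2):
    d=P[i+1]-P[i];print(np.linalg.norm(d),np.degrees(np.arctan2(d[1],d[0])))
P=onz(c,px([(95,470),(520,195),(300,175),(645,512),(112,305),(455,490),(680,345)]),.0735)
for i,j in ((0,1),(2,3)):
    d=P[j]-P[i];print('bar',np.linalg.norm(d),np.degrees(np.arctan2(d[1],d[0])))
```

```text
0.01568593311847376 -14.13713645110807
0.019126909285148225 -15.517848953766196
0.019591336877207287 -15.025733496548321
0.031657870938950325 103.97200445597865
0.030274729219037576 15.322632465399664
bar 0.07029734346798401 103.50230813611796
bar 0.06966531960449485 14.669061736260206
```

Run:
```python
from h import *
goto([.491,-.188,.103],6.4)
```

```text
lin [-0.1114 -0.2192  0.0152] rot [  0.05  -1.4  -31.94] TCP [ 0.4923 -0.1885  0.1927]
```

Emit:
apply_moves(
  commands=[
    {"linear": [-0.1114, -0.2192, 0.0152], "delta_rot": [0, -1.4, -31.9], "fingers": 255},
    {"linear": [-0.1114, -0.2192, 0.0152], "delta_rot": [0, -1.4, -31.9], "fingers": 255},
    {"linear": [-0.1114, -0.2192, 0.0152], "delta_rot": [0, -1.4, -31.9], "fingers": 255},
    {"linear": [-0.1114, -0.2192, 0.0152], "delta_rot": [0, -1.4, -31.9], "fingers": 255},
    {"linear": [-0.1114, -0.2192, 0.0152], "delta_rot": [0, -1.4, -31.9], "fingers": 255},
    {"linear": [-0.1114, -0.2192, 0.0152], "delta_rot": [0, -1.4, -31.9], "fingers": 255},
    {"linear": [-0.1114, -0.2192, 0.0152], "delta_rot": [0, -1.4, -31.9], "fingers": 255},
    {"linear": [-0.1114, -0.2192, 0.0152], "delta_rot": [0, -1.4, -31.9], "fingers": 255},
  ],
)

```text
time: 24.85
tool_pos: [0.4903, -0.1882, 0.1891]
tool_rot: [-0.002, -0.055, 0.998, -0.023]
contact_force: [0.7, -0.4, -1.8]
gripper_width: 0.222
```

```bash
python3 st.py
python3 - <<'E'
from h import *
import pickle
s=state();im=eyes.grab_frame('wrist');pickle.dump((s,im),open('w17.pkl','wb'))
cv2.imwrite('pics/w17.png',cv2.resize(im[130:235,200:320,::-1],None,fx=6.5,fy=5.7,interpolation=cv2.INTER_CUBIC))
c=cam('wrist',s);t,y,ax=tipnow(s)
f=lambda uv:((uv-np.array([200,130])+.5)*[6.5,5.7]).round()
print('tip',f(proj(c,[t,t+ax*.01])),'hole',f(proj(c,[[.491,-.188,.078]])))
goto([.491,-.188,.103],6.4,s);goto([.491,-.188,.070],6.4,s)
E
```

```text
24.85 [ 0.67 -0.38 -1.83] [0.042 0.027 0.008] 0.2223 [array([ 0.4886, -0.1876,  0.0994]), np.float64(6.3028), array([ 0.0059, -0.0022,  1.    ])]
tip [[423. 319.]
 [420. 337.]] hole [[421. 299.]]
lin [-0.0019 -0.0006 -0.0036] rot [ 0.16 -0.33 -0.08] TCP [ 0.4923 -0.1885  0.1927]
lin [-0.002   0.0009  0.0293] rot [ 0.16 -0.33 -0.08] TCP [ 0.4923 -0.1885  0.1597]
```

View pics/w17.png

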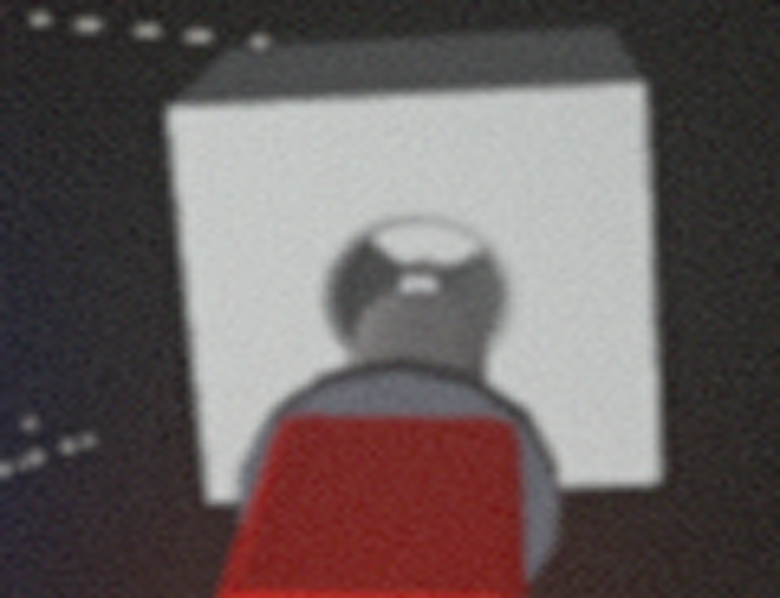

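Emit:
apply_moves(
  commands=[
    {"linear": [-0.0019, -0.0006, -0.003], "delta_rot": [0.2, -0.3, 0], "fingers": 255},
    {"linear": [-0.0019, -0.0006, -0.003], "delta_rot": [0.2, -0.3, 0], "fingers": 255},
    {"linear": [-0.0019, -0.0005, 0], "delta_rot": [0.2, -0.3, 0], "fingers": 255},
    {"linear": [-0.002, 0, 0.01], "delta_rot": [0.2, -0.3, 0], "fingers": 255},
    {"linear": [-0.002, 0.0005, 0.018], "delta_rot": [0.2, -0.3, 0], "fingers": 255},
    {"linear": [-0.002, 0.0008, 0.025], "delta_rot": [0.2, -0.3, 0], "fingers": 255},
    {"linear": [-0.002, 0.0009, 0.029], "delta_rot": [0.2, -0.3, 0], "fingers": 255},
    {"linear": [-0.002, 0.0009, 0.029], "delta_rot": [0.2, -0.3, 0], "fingers": 255},
  ],
)

```text
time: 25.7
tool_pos: [0.4921, -0.1885, 0.1596]
tool_rot: [0.001, -0.055, 0.998, -0.025]
contact_force: [-0.1, -0.4, -1.1]
gripper_width: 0.225
```

```bash
python3 st.py
python3 - <<'E'
from h import *
s=state();im=eyes.grab_frame('wrist')
cv2.imwrite('pics/w18.png',cv2.resize(im[130:235,200:320,::-1],None,fx=6.5,fy=5.7,interpolation=cv2.INTER_CUBIC))
goto([.491,-.188,.040],6.4,s);goto([.491,-.188,.012],6.4,s)
E
```

```text
25.7 [-0.09 -0.42 -1.06] [0.047 0.028 0.029] 0.2245 [array([ 0.4908, -0.1881,  0.0699]), np.float64(6.3617), array([9.e-04, 1.e-03, 1.e+00])]
lin [-0.0002  0.0015  0.0298] rot [-0.05 -0.06 -0.04] TCP [ 0.4923 -0.1885  0.1297]
lin [-0.0002  0.0029  0.0578] rot [-0.05 -0.06 -0.04] TCP [ 0.4923 -0.1885  0.1017]
```

View pics/w18.png

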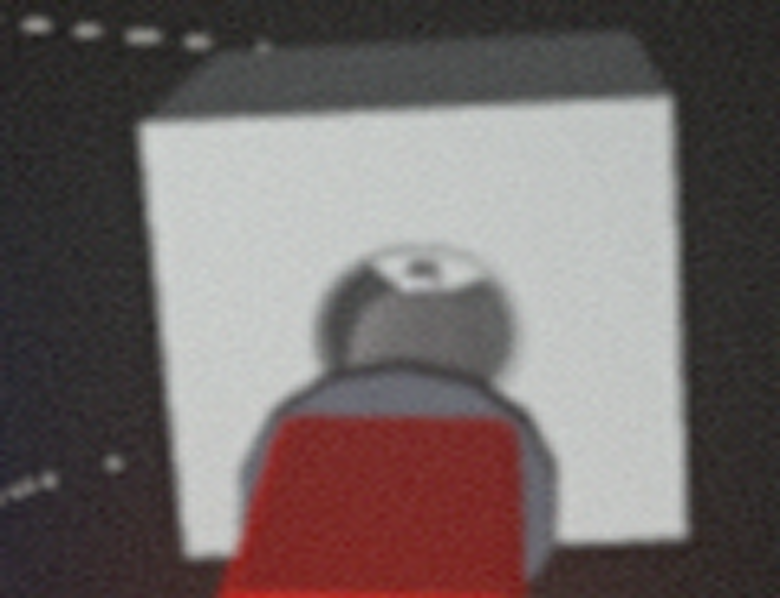

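Tongue is entering the hole and there's no contact force. Lowering further.

Emit:
apply_moves(
  commands=[
    {"linear": [-0.0002, 0.0004, 0.008], "delta_rot": [0, 0, 0], "fingers": 255},
    {"linear": [-0.0002, 0.0008, 0.016], "delta_rot": [0, 0, 0], "fingers": 255},
    {"linear": [-0.0002, 0.0012, 0.024], "delta_rot": [0, 0, 0], "fingers": 255},
    {"linear": [-0.0002, 0.0016, 0.032], "delta_rot": [0, 0, 0], "fingers": 255},
    {"linear": [-0.0002, 0.002, 0.04], "delta_rot": [0, 0, 0], "fingers": 255},
    {"linear": [-0.0002, 0.0024, 0.048], "delta_rot": [0, 0, 0], "fingers": 255},
    {"linear": [-0.0002, 0.0027, 0.055], "delta_rot": [0, 0, 0], "fingers": 255},
    {"linear": [-0.0002, 0.0028, 0.057], "delta_rot": [0, 0, 0], "fingers": 255},
  ],
)

```text
time: 26.55
tool_pos: [0.4924, -0.1885, 0.1026]
tool_rot: [0.001, -0.056, 0.998, -0.025]
contact_force: [0.1, 0.0, -0.1]
gripper_width: 0.224
```

```bash
python3 st.py
```

```text
26.55 [ 0.06  0.02 -0.14] [ 0.047  0.036 -0.006] 0.2243 [array([ 0.491 , -0.1881,  0.0128]), np.float64(6.3695), array([7.0e-04, 1.1e-03, 1.0e+00])]
```

Emit:
apply_moves(
  commands=[
    {"linear": [0, 0.0001, 0.001], "delta_rot": [0, 0, 0], "fingers": 255},
    {"linear": [0, 0.0001, 0.002], "delta_rot": [0, 0, 0], "fingers": 255},
    {"linear": [0, 0.0002, 0.003], "delta_rot": [0, 0, 0], "fingers": 255},
    {"linear": [0, 0.0002, 0.004], "delta_rot": [0, 0, 0], "fingers": 255},
    {"linear": [0, 0.0002, 0.0048], "delta_rot": [0, 0, 0], "fingers": 255},
    {"linear": [0, 0.0002, 0.0052], "delta_rot": [0, 0, 0], "fingers": 255},
    {"linear": [0, 0.0002, 0.0052], "delta_rot": [0, 0, 0], "fingers": 255},
    {"linear": [0, 0.0002, 0.0052], "delta_rot": [0, 0, 0], "fingers": 255},
  ],
)

```text
time: 27.35
tool_pos: [0.493, -0.1889, 0.0987]
tool_rot: [0.002, -0.056, 0.998, -0.025]
contact_force: [-0.5, 0.4, -1.3]
gripper_width: 0.219
```

```bash
python3 st.py
```

```text
27.35 [-0.53  0.4  -1.32] [0.014 0.019 0.006] 0.2189 [array([ 0.4919, -0.1886,  0.009 ]), np.float64(6.3686), array([-0.001,  0.002,  1.   ])]
```

Emit:
apply_moves(
  commands=[
    {"linear": [0, 0, 0.0005], "delta_rot": [0, 0, 0], "fingers": 255},
    {"linear": [0, 0, 0.001], "delta_rot": [0, 0, 0], "fingers": 255},
    {"linear": [0, 0, 0.0015], "delta_rot": [0, 0, 0], "fingers": 255},
    {"linear": [0, 0, 0.002], "delta_rot": [0, 0, 0], "fingers": 255},
    {"linear": [0, 0, 0.002], "delta_rot": [0, 0, 0], "fingers": 255},
    {"linear": [0, 0, 0.002], "delta_rot": [0, 0, 0], "fingers": 255},
    {"linear": [0, 0, 0.002], "delta_rot": [0, 0, 0], "fingers": 255},
    {"linear": [0, 0, 0.002], "delta_rot": [0, 0, 0], "fingers": 255},
  ],
)

```text
time: 28.15
tool_pos: [0.4933, -0.1891, 0.0972]
tool_rot: [0.002, -0.056, 0.998, -0.026]
contact_force: [-1.2, 1.0, 4.1]
gripper_width: 0.214
```

```bash
python3 st.py
```

```text
28.15 [-1.24  0.99  4.08] [ 0.233  0.219 -0.005] 0.2141 [array([ 0.4922, -0.1888,  0.0075]), np.float64(6.3706), array([-0.0016,  0.0022,  1.    ])]
```

Emit:
apply_moves(
  commands=[
    {"linear": [0, 0, 0], "delta_rot": [0, 0, 0], "fingers": 150},
    {"linear": [0, 0, 0], "delta_rot": [0, 0, 0], "fingers": 100},
    {"linear": [0, 0, 0], "delta_rot": [0, 0, 0], "fingers": 50},
    {"linear": [0, 0, 0], "delta_rot": [0, 0, 0], "fingers": 0},
    {"linear": [0, 0, 0], "delta_rot": [0, 0, 0], "fingers": 0},
    {"linear": [0, 0, 0], "delta_rot": [0, 0, 0], "fingers": 0},
    {"linear": [0, 0, 0], "delta_rot": [0, 0, 0], "fingers": 0},
    {"linear": [0, 0, 0], "delta_rot": [0, 0, 0], "fingers": 0},
  ],
)

```text
time: 28.95
tool_pos: [0.493, -0.189, 0.0966]
tool_rot: [0.002, -0.056, 0.998, -0.025]
contact_force: [0.0, -0.0, 0.1]
gripper_width: 1.002
```

Emit:
apply_moves(
  commands=[
    {"linear": [0, 0, -0.005], "delta_rot": [0, 0, 0], "fingers": 0},
    {"linear": [0, -0.0005, -0.015], "delta_rot": [0, 0, 0], "fingers": 0},
    {"linear": [0, -0.0015, -0.03], "delta_rot": [0, 0, 0], "fingers": 0},
    {"linear": [0, -0.0025, -0.05], "delta_rot": [0, 0, 0], "fingers": 0},
    {"linear": [0, -0.0035, -0.07], "delta_rot": [0, 0, 0], "fingers": 0},
    {"linear": [0, -0.0045, -0.09], "delta_rot": [0, 0, 0], "fingers": 0},
    {"linear": [0, -0.005, -0.1], "delta_rot": [0, 0, 0], "fingers": 0},
    {"linear": [0, -0.005, -0.1], "delta_rot": [0, 0, 0], "fingers": 0},
  ],
)

```text
time: 29.75
tool_pos: [0.4943, -0.1896, 0.1999]
tool_rot: [0.004, -0.055, 0.998, -0.027]
contact_force: [-0.3, -0.1, -0.2]
gripper_width: 1.0
```

Run:
```python
from h import *
s=state();im=eyes.grab_frame('wrist');im2=eyes.grab_frame('scene');im3=eyes.grab_frame('top')
print(s['time'],s['tool_pos'],s['contact_force'],s['gripper_width'])
cv2.imwrite('pics/w20.png',im[:,:,::-1])
c=cam('wrist',s);b=im[:,:,::-1];h=cv2.cvtColor(b,cv2.COLOR_BGR2HSV)
print(proj(c,[[.491,-.188,.134],[.491,-.188,.084]]))
x=cv2.resize(im2[150:270,190:350,::-1],None,fx=4.75,fy=4.75,interpolation=cv2.INTER_CUBIC)
cv2.imwrite('pics/s20.png',x)
```

```text
29.75 [ 0.49425435 -0.18957593  0.19991925] [-0.34766321 -0.13058927 -0.21932694] 0.9996115705234919
[[265.89434192 190.77837909]
 [267.45121115 175.14774809]]
```

View pics/w20.png

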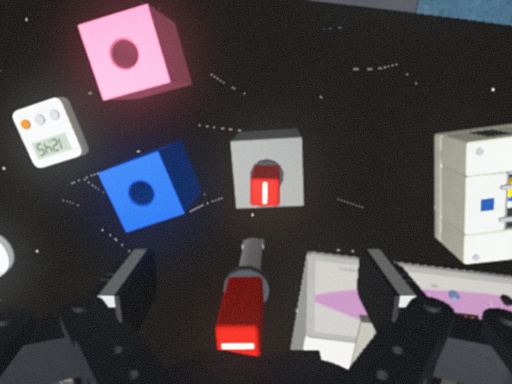

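View pics/s20.png

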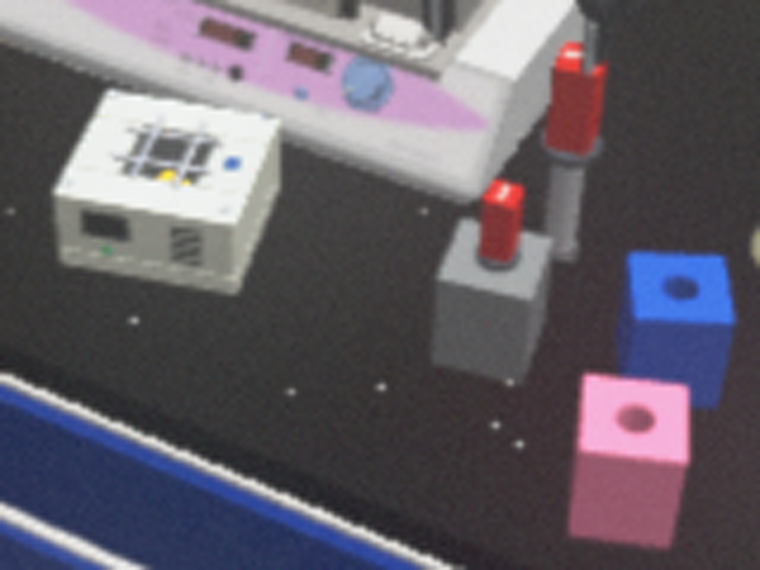

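```bash
python3 -c "
from plant import job_done,state
print(job_done())
print(state()['time'])"
```

```text
the job is handed in; nothing more can be done
None
the job is handed in; nothing more can be done
```

I took the small red key from the grey stand, turned the adjuster clockwise to its end stop, put the key back in the stand and handed the job in at about 30 s of the 67 s allowed.

**Finding the slot:** I lowered the tongue through the gap and felt nothing until the slot's floor. Contact there was light, at about 3 N.

**Reaching the stop:**
- The measured twist rose from about 0.08 to 0.165 N m, well above the 0.06 N m friction.
- When I backed off, the disc sprang back about 14°.
- Pictures before and after show the slot turned about 47° (0.81 rad), which fits a start near 0.09 rad and the stop at 0.9.

**Key back in the stand:** the collar met the stand with about 5 N before I let go. The last wrist and scene pictures show the key upright and fully down where it began. In those views the larger key and the blue and pink stands look unmoved. I did not recheck the vial or beaker. The gripper was open, clear and free of force.

**What didn't quite agree:**
- **Grip tilt:** the key sat about 3° tilted in the grip, which I corrected with the wrist.
- **Twist reading:** it levelled off at 0.165 N m over the last 4° or so instead of rising. I think the key gave slightly in the fingers.
- **Slot direction:** my two first readings differed by about 4°, within the tongue's tolerance.

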